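# Push a jammed gauge slug out of a clamped sleeve with a steel drift

### The arm

A 6-joint arm with a two-finger parallel gripper is mounted at the origin on a cart in front of the work surface, level with it; the furniture and walls round the work are solid. World frame = base frame: x ahead of the robot, y to its left, z up, the work surface at z = 0. Lengths are in m, angles in rad, forces in N, time in s.
With the tool pointing down it reaches from about 0.275 to 0.85 m from the base axis. Payload 5.2 kg.
Tool frame: the origin (TCP) lies on the centre line of the jaws, within the pads' length; the fingertips stand 14 mm ahead of it and the grasp point (between the pads) lies 5 mm behind it; y points along the fingers, x is the direction in which the jaws open and shut, and the axes are right-handed (so a half turn about y gives the same grasp; the last joint's range is limited). The gripper opens to 85 mm and grips with 20 to 120 N. Pads are 22 mm wide; open, the fingers measure 114 mm over their backs; the gripper's body (76 mm by 85 mm) begins 54 mm behind the grasp point. The pads swing forward as they close: fully open they stand 13 mm farther back than shut.
Start: joints at [-1.403, 0.259, 1.535, -0, 1.348, -0.203], TCP at [0.199, -0.513, 0.245] pointing down, gripper open.
Joint ranges: [-3.14, 3.14], [-0.91, 2.08], [0.19, 2.58], [-1.22, 4.36], [0.22, 2.71], [-3.12, 3.12]. Speed limits (rad/s): [2.57, 2.57, 3.14, 3.14, 3.14, 3.14].

### API

Orientations are given as a rotation vector (axis times angle).
In Python, from bench import bot, snapshot gives the robot as it stands.
- The arm moves only by the shell command python3 -m inch 'ROWS' [OPENING] [FORCE]. ROWS is JSON, a list of rows, each an object with "offset": the shift along the tool's x, y, z in m, a list of three; "dr": the turn, a rotation vector about the tool's x, y, z in rad, a list of three. In form: [{"offset": [tx, ty, tz], "dr": [wx, wy, wz]}, ...]. A call has 1 to 5 rows; each row shifts and turns the commanded pose from where the row before left it, along the tool's axes as they then stand; what a row does not reach is not made up. A row lasts 1/10 s, in which the tool goes at most 50 mm and 8.59 degrees, less where a joint would pass 70% of its speed; a pose out of reach is approached as far as the arm can. A call with a gripper value outside its range is refused whole. OPENING is the finger opening in m, from 0 to 0.0854, set as the call begins (- or left out, the last holds). The fingers move at their own pace and stop on an object; FORCE is the grip in N (left out, the last holds). Time passes only in rows, so rows that do not move let the fingers close. It gives the time, the measured TCP pose, the force and the opening at its end, in the units of the state.
- bot.sense(): the state, without advancing time (a new reading comes with each control period).
- snapshot(name): name is "side" or "top" or "wrist"; returns a dict with "pixels" (480x640x3 uint8, red, green, blue), "vertical_fov" (degrees; the focal length in pixels is half the picture's height over the tangent of half this angle, whatever the lens; pixels are square), "cx", "cy" (the principal point, pixels), "R" (3x3) and "t" (3): a world point X has camera coordinates R X + t; the wrist camera has in their place "hand_eye" (4x4, takes a point from camera to tool coordinates, whose origin is the TCP and whose axes are the tool frame's). Camera axes: x right, y down, z forward; pixel columns grow to the right and rows downward; lengths in m; the calibration is good to about 2 mm. A picture is of the moment at which its call begins: read the wrist's pose just before it. There is no depth.
- bot.hand_in(): hands the job in, once; it reports no verdict.
The state is a dict: "clock": time; "qpos": joint angles; "qd": joint speeds; "joint_efforts": joint torques, N m; "tool_pos": TCP position; "tool_rot": TCP orientation; "contact_force": force on the tool from outside, world axes, zero at the start; "wrist_torque": the same for the moment, N m; "gripper_width": opening from 0.0 (shut) to 1.0 (fully open).
Only numpy, scipy, OpenCV 4.12 (cv2) and the standard library are available. Lean on these libraries where they do the work, as an engineer would, in place of code of your own. Each camera call takes 0.05 s, during which the arm holds its last target.

### The job

A gauge slug has jammed part-way along the aluminium sleeve clamped in the grey fixture. Take the plain steel drift from its two V-blocks, find the sleeve's mouth with its tip and push gently and by feel, without forcing the drift against the sleeve, until the slug drops out of the far end into the clear tray; then draw the drift out and lay it back in both V-blocks as it lay. Leave the fixture, the tray, the V-blocks and everything else where they stand.

Things in the scene. Friction and masses are not known exactly. Their poses are not given: they have to be found in the camera images.
- fixture: grey clamping fixture fixed to the bench: base 90 x 80 x 10 mm, two saddles with strap clamps, nuts 75 mm above the bench. Origin under its middle at bench height, z up, x along the push. It holds the sleeve: an aluminium tube 110 mm long, 28 mm outside, bore 15 mm, level, axis 48 mm above the bench, from x = -55 mm (mouth) to about x = +55 mm (far end, over the tray)
- mouth_mid (a point): where the middle of the sleeve's mouth would be if it were clamped square (fixture x = -55, y = 0 mm, height 48 mm; axes as the fixture's). The sleeve itself is not measured: the saddles are wide and it was clamped out of square, so the real mouth lies anywhere up to 10.5 mm to either side (fixture y) of this point, at the same height, and must be felt for or seen
- swivel (a point): point on the sleeve's axis, 15 mm past its middle (fixture x = +15, y = 0 mm, height 48 mm; axes as the fixture's), about which the sleeve is turned out of square: up to 0.15 rad either way about the vertical, not measured. The bore runs straight from the real mouth through this point to the far end
- slug_mid (a point): middle of the carbide gauge slug jammed in the bore: a barrel-shaped plug 14.4 mm in diameter, 20 mm long, about 70 mm inside the mouth, 40 mm short of the far end. It sits cocked: its attitude does not tell the sleeve's direction. It is a tight fit in the bore nearly all the way out: it takes 9 to 18 N to push along
- drift_grip (a point): steel drift: a straight rod 12.5 mm in diameter, 210 mm long, with a knob 24 mm in diameter, 16 mm long at its tail; 250 g. This point is on its axis near the balance point, 140 mm behind the tip and 70 mm ahead of the knob; x points along the rod to the tip. The rod is to be gripped about here, so that the tip can pass the whole sleeve. At the start it lies level in the V-blocks, axis 30 mm above the bench
- drift_tip (a point): centre of the drift's tip (flat and square, with hardly any chamfer), on its axis; x points out of the tip
- v_block_tail: steel V-block 33 x 40 x 34 mm under the drift near its knob; origin under its middle, groove along its x (towards the drift's tip), open upwards. The resting drift's point drift_grip lies about 48 mm ahead of it (+x)
- v_block_tip: the other V-block, the same size, under the drift near its tip, 148 mm ahead of the first, groove in line with it; origin under its middle. Both stand loose on the bench, 280 g each
- tray: frosted clear plastic tray, 77 x 125 mm (x, y), 26 mm high, walls 2 mm, standing loose under the far end of the sleeve; origin under its middle, z up
- bush: bystander: turned aluminium flanged bush, 46 mm wide, 34 mm high; origin under its middle
- housing_a: bystander: round aluminium housing, 46 mm wide, 36 mm high; origin under its middle
- housing_b: bystander: round aluminium housing, 46 mm wide, 38 mm high; origin under its middle
- gauge_block: bystander: flat steel gauge block 35 x 20 x 9 mm; origin under its middle
- hex_key: bystander: hex key lying flat, 33 x 82 x 5 mm; origin under its middle
- tape: bystander: roll of tape lying flat, 100 mm wide, 25 mm high; origin under its middle
- key: bystander: piece of key steel, 8 x 32 x 8 mm; origin under its middle

How it is judged:
On the way, in this order (a step that is already met when the one before it is completed fails the run):
1. the drift is lifted out of the V-blocks (height (world z) of drift_grip above 0.045 m), for 0.2 s.
2. the tip of the drift is inside the sleeve's bore (x of drift_tip in the frame of fixture between -0.047 and 0.05 m and y of drift_tip in the frame of fixture between -0.012 and 0.012 m and z of drift_tip in the frame of fixture between 0.042 and 0.054 m), for 0.1 s.
3. the slug has left the far end of the sleeve with the drift still through the bore (x of slug_mid in the frame of fixture above 0.06 m and x of drift_tip in the frame of fixture between 0.035 and 0.09 m and y of drift_tip in the frame of fixture between -0.012 and 0.012 m and z of drift_tip in the frame of fixture between 0.042 and 0.054 m), for 0.1 s.
At the end, for the whole second after the job is handed in: The slug lies at rest on the floor of the tray, and the drift lies at rest in the grooves of both V-blocks (within 5 mm of the groove line, tip to the same side as before, within 22 mm of where it lay lengthways) (x of slug_mid in the frame of tray between -0.035 and 0.035 m and y of slug_mid in the frame of tray between -0.059 and 0.059 m and z of slug_mid in the frame of tray between 0 and 0.022 m and linear speed of each of slug, drift below 0.03 m/s and x of drift_grip in the frame of v_block_tail between 0.024 and 0.07 m and y of drift_grip in the frame of v_block_tail between -0.005 and 0.005 m and z of drift_grip in the frame of v_block_tail between 0.025 and 0.034 m and angle between the x axis of drift_grip and the x axis of v_block_tail, either way round below 0.06 rad and angle between the x axis of drift_grip and the x axis of v_block_tip, either way round below 0.12 rad and angle between each of v_block_tail, v_block_tip, tray's own z axis and vertical below 0.1 rad and y of drift_tip in the frame of v_block_tip between -0.008 and 0.008 m); the robot touches nothing.
It fails at once if the drift is forced against the sleeve or the fixture with more than 30 N (contact force between drift and fixture above 30 N).
It fails at once if the tray is moved by more than 25 mm (distance of tray from where it was at the start of the episode above 0.025 m).
It fails at once if a V-block is moved by more than 20 mm (distance of any of v_block_tail, v_block_tip from where it was at the start of the episode above 0.02 m).
It fails at once if a bystander is moved by more than 20 mm (distance of any of bush, housing_a, housing_b, gauge_block, hex_key, tape, key from where it was at the start of the episode above 0.02 m).
It also fails if it takes over 72 s, if anything falls off the work surface, if the arm or the gripper's body presses on something with over 40 N, if the wrist force passes 120 N, or if a joint passes its speed limit or range.

## Working session

There is one attempt and no reset: what is moved stays moved. The work goes in short steps, Python scripts to look and compute and a shell command to move; the robot and the scene stay as the last step left them, time stands still between calls to the robot, and variables do not carry over. Pictures are saved under pics/ and viewed, and the job is handed in when it is done.

```bash
ls; mkdir -p pics; python3 - <<'E'
from bench import bot,snapshot
import cv2,json
print(bot.sense())
for n in ["side","top","wrist"]:
    s=snapshot(n); cv2.imwrite(f"pics/{n}0.png",s["pixels"][:,:,::-1])
    print({k:(v.tolist() if hasattr(v,'tolist') else v) for k,v in s.items() if k!="pixels"})
E
```

```text
pics
{'clock': 0.0, 'qpos': array([-1.40282293e+00,  2.59333514e-01,  1.53608697e+00,  6.62116663e-07,
        1.34799788e+00, -2.02814325e-01]), 'qd': array([-0.00100648,  0.00015148,  0.00038476,  0.00052231, -0.00017105,
       -0.00038095]), 'joint_efforts': array([-8.32141104e-04, -4.46026325e+01, -2.90572858e+01, -4.40663607e-04,
        1.17619502e-02, -7.68250146e-06]), 'tool_pos': array([ 0.19922122, -0.51211098,  0.24447821]), 'tool_rot': array([-1.3607581 ,  0.93274094, -0.93064896]), 'contact_force': array([ 0.62691334,  0.1037741 , -0.2838419 ]), 'wrist_torque': array([ 0.02906615, -0.03159801, -0.03094188]), 'gripper_width': 1.0016573566964442}
{'vertical_fov': 51.554161798348105, 'cx': 311.21766219958675, 'cy': 233.72665052077056, 'R': [[0.9997202045578661, 0.016807445860649677, 0.01664398877732256], [0.0217231676034915, -0.37392341043080113, -0.9272051483469391], [-0.009360373285768395, 0.9273072807303091, -0.374183899328273]], 't': [-0.5730545826726562, 0.03327654217722191, 1.0301687985523766]}
{'vertical_fov': 52.70744370140362, 'cx': 332.35628795977607, 'cy': 236.71695205046416, 'R': [[-0.15328053168350717, -0.9881827047992008, 0.0001433267489250096], [-0.9625724945031424, 0.14927523122861053, -0.22621029633428025], [0.22351570735145077, -0.03481159688064399, -0.9740784779933287]], 't': [0.04852638539716607, 0.5570577662060879, 0.7675653481930808]}
{'vertical_fov': 62.34395778630369, 'cx': 315.66203287629287, 'cy': 236.85693143618914, 'hand_eye': [[0.9999997988452637, -0.0003380408174220537, -0.0005366915677334407, -0.0006628532576600232], [0.00042066400456604536, -0.2798149856214705, 0.9600538510226667, -0.12882691139998376], [-0.0004747117318775154, -0.9600538836701109, -0.2798147871337567, 0.07094337197916174], [0.0, 0.0, 0.0, 1.0]]}
```

View pics/side0.png

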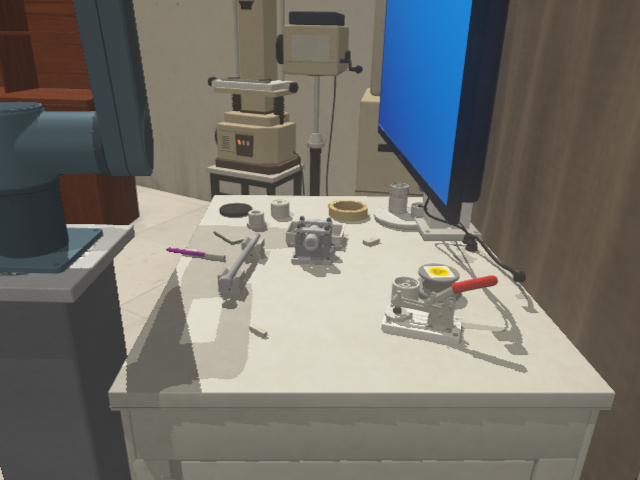

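View pics/top0.png

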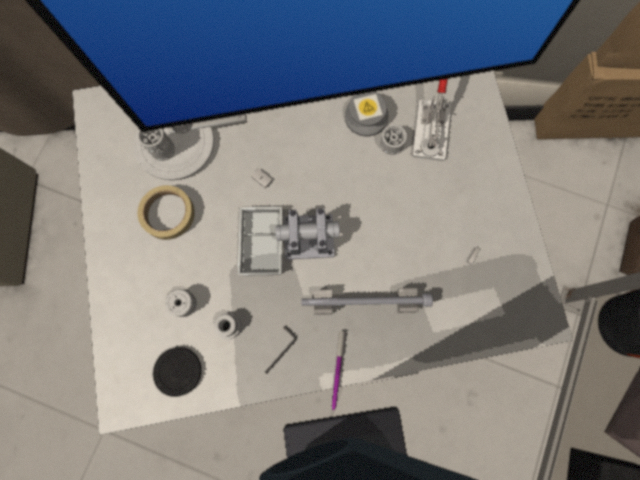

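View pics/wrist0.png

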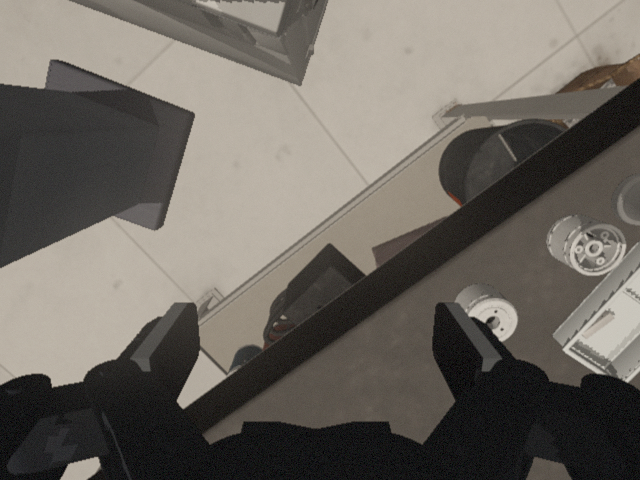

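```bash
cat > h.py <<'E'
from bench import bot,snapshot
import cv2,numpy as np
from scipy.spatial.transform import Rotation as Ro
def cam(n):
    st=bot.sense(); s=snapshot(n); f=240/np.tan(np.radians(s["vertical_fov"])/2)
    if n=="wrist":
        T=np.eye(4);T[:3,:3]=Ro.from_rotvec(st["tool_rot"]).as_matrix();T[:3,3]=st["tool_pos"]
        C=T@np.array(s["hand_eye"]); R=C[:3,:3].T; t=-R@C[:3,3]
    else: R=np.array(s["R"]);t=np.array(s["t"])
    return dict(im=s["pixels"][:,:,::-1].copy(),f=f,c=np.array([s["cx"],s["cy"]]),R=R,t=t)
def proj(c,X):
    p=c["R"]@np.array(X)+c["t"]; return c["c"]+c["f"]*p[:2]/p[2]
def unproj(c,uv,z):
    d=c["R"].T@np.append((np.array(uv)-c["c"])/c["f"],1); o=-c["R"].T@c["t"]
    return o+d*(z-o[2])/d[2]
def crop(c,name,x0,y0,w,h,k):
    cv2.imwrite(f"pics/{name}.png",cv2.resize(c["im"][y0:y0+h,x0:x0+w],None,fx=k,fy=k,interpolation=cv2.INTER_CUBIC))
E
python3 - <<'E'
from h import *
c=cam("top"); crop(c,"t1",220,170,240,150,3.3)
s=cam("side"); crop(s,"s1",160,190,220,140,3.6)
for n,u in [("tip",(303,301)),("knob",(435,299))]: print(n,unproj(c,u,.03))
print(Ro.from_rotvec(bot.sense()["tool_rot"]).as_matrix().round(3))
E
```

```text
tip [0.46037455 0.02922397 0.03      ]
knob [ 0.42867691 -0.19770738  0.03      ]
[[ 0.362 -0.     0.932]
 [-0.932  0.001  0.362]
 [-0.001 -1.     0.   ]]
```

View pics/t1.png

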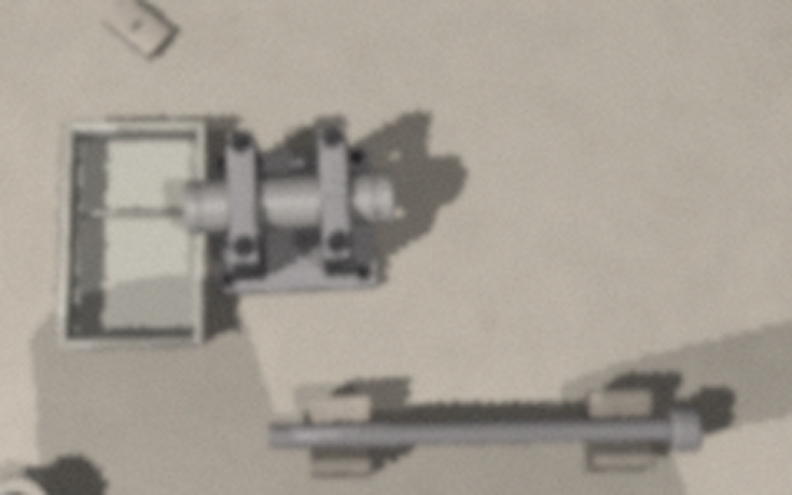

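View pics/s1.png

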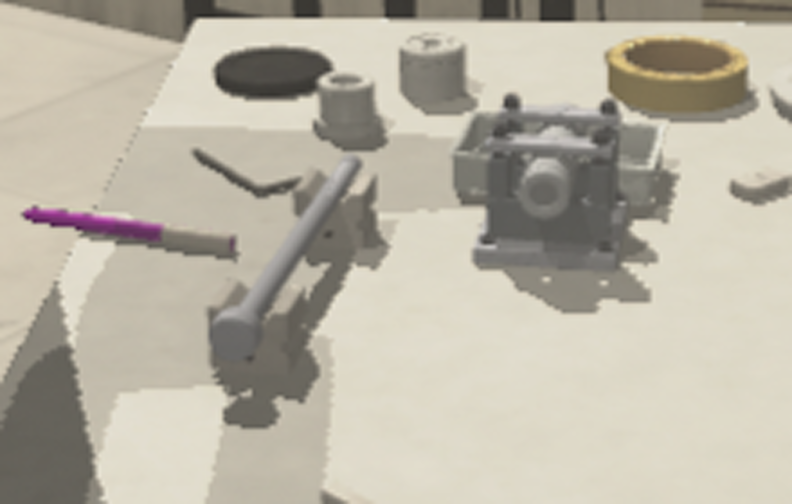

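```bash
python3 - <<'E'
from h import *
c=cam("top")
P=lambda u,v,z:unproj(c,(220+u/3.3,170+v/3.3),z).round(4)
print("tip",P(270,435,.03),"knobend",P(701,430,.03))
print("mouth top",P(395,198,.048),"far",P(183,206,.048))
for n,u,z in [("base NR",(378,282),.01),("base NL",(226,290),.01),("nuts",(241,140),.075),("n2",(334,134),.075),("n3",(244,245),.075),("n4",(337,241),.075)]: print(n,P(*u,z))
print("tray",[P(*u,.026) for u in [(68,127),(204,122),(66,343),(202,340)]])
for n,u in [("bush",(229,322)),("ha",(180,302)),("tapec",(166,212)),("hex",(282,348))]: print(n,unproj(c,u,.03).round(3))
s=cam("side")
print("side mouth",unproj(s,(160+543/3.6,190+187/3.6),.048))
E
```

```text
tip [0.4593 0.0314 0.03  ] knobend [ 0.4272 -0.1928  0.03  ]
mouth top [ 0.5715 -0.0526  0.048 ] far [0.5845 0.0594 0.048 ]
base NR [ 0.5352 -0.0379  0.01  ]
base NL [0.5436 0.0452 0.01  ]
nuts [0.6079 0.023  0.075 ]
n2 [ 0.6037 -0.0252  0.075 ]
n3 [0.5524 0.029  0.075 ]
n4 [ 0.5472 -0.0183  0.075 ]
tray [array([0.6443, 0.1182, 0.026 ]), array([0.6357, 0.0437, 0.026 ]), array([0.5249, 0.1326, 0.026 ]), array([0.5154, 0.0605, 0.026 ])]
bush [0.444 0.16  0.03 ]
ha [0.491 0.24  0.03 ]
tapec [0.657 0.252 0.03 ]
hex [0.387 0.076 0.03 ]
side mouth [ 0.57233253 -0.03967935  0.048     ]
```

```bash
cat > plan.py <<'E'
from h import *
import json
def plan(pos,ang,n,tilt=0):
    """pos TCP target, ang: tool z direction angle (world yaw); n rows"""
    s=bot.sense(); R0=Ro.from_rotvec(s["tool_rot"]); p=np.array(s["tool_pos"])
    z=np.array([np.cos(ang),np.sin(ang),0]);y=np.array([0,0,-1.]);x=np.cross(y,z)
    R1=Ro.from_matrix(np.array([x,y,z]).T); dr=(R0.inv()*R1).as_rotvec()/n
    step=(np.array(pos)-p)/n; R=R0; out=[]
    for i in range(n):
        out.append({"offset":R.inv().apply(step).round(4).tolist(),"dr":dr.round(4).tolist()}); R=R*Ro.from_rotvec(dr)
    print("|step|",np.linalg.norm(step),"deg",np.degrees(np.linalg.norm(dr)))
    for i in range(0,n,5): print(json.dumps(out[i:i+5]))
E
python3 - <<'E'
from plan import *
plan([.49,-.07,.25],np.arctan2(.995,.1),12)
E
```

```text
|step| 0.04412300366507904 deg 5.251137942757757
[{"offset": [-0.0256, -0.0004, 0.0359], "dr": [-0.0, -0.0916, -0.0]}, {"offset": [-0.0222, -0.0004, 0.0381], "dr": [-0.0, -0.0916, -0.0]}, {"offset": [-0.0186, -0.0004, 0.04], "dr": [-0.0, -0.0916, -0.0]}, {"offset": [-0.0149, -0.0004, 0.0415], "dr": [-0.0, -0.0916, -0.0]}, {"offset": [-0.011, -0.0004, 0.0427], "dr": [-0.0, -0.0916, -0.0]}]
[{"offset": [-0.007, -0.0004, 0.0436], "dr": [-0.0, -0.0916, -0.0]}, {"offset": [-0.003, -0.0004, 0.044], "dr": [-0.0, -0.0916, -0.0]}, {"offset": [0.001, -0.0004, 0.0441], "dr": [-0.0, -0.0916, -0.0]}, {"offset": [0.005, -0.0004, 0.0438], "dr": [-0.0, -0.0916, -0.0]}, {"offset": [0.009, -0.0004, 0.0432], "dr": [-0.0, -0.0916, -0.0]}]
[{"offset": [0.0129, -0.0004, 0.0422], "dr": [-0.0, -0.0916, -0.0]}, {"offset": [0.0168, -0.0004, 0.0408], "dr": [-0.0, -0.0916, -0.0]}]
```

```bash
python3 -m inch '[{"offset":[-0.026,0,0.036],"dr":[0,-0.092,0]},{"offset":[-0.022,0,0.038],"dr":[0,-0.092,0]},{"offset":[-0.019,0,0.04],"dr":[0,-0.092,0]},{"offset":[-0.015,0,0.042],"dr":[0,-0.092,0]},{"offset":[-0.011,0,0.043],"dr":[0,-0.092,0]}]'
python3 -m inch '[{"offset":[-0.007,0,0.043],"dr":[0,-0.092,0]},{"offset":[-0.003,0,0.044],"dr":[0,-0.092,0]},{"offset":[0.001,0,0.044],"dr":[0,-0.092,0]},{"offset":[0.005,0,0.044],"dr":[0,-0.092,0]},{"offset":[0.009,0,0.043],"dr":[0,-0.092,0]}]'
python3 -m inch '[{"offset":[0.013,0,0.042],"dr":[0,-0.092,0]},{"offset":[0.017,0,0.041],"dr":[0,-0.092,0]},{"offset":[0,0,0],"dr":[0,0,0]},{"offset":[0,0,0],"dr":[0,0,0]}]'
python3 - <<'E'
from h import *
import pickle
c=cam("wrist"); pickle.dump(c,open("w1.pkl","wb")); cv2.imwrite("pics/w1.png",c["im"])
E
```

```text
clock: 0.85
tool_pos: [0.3211, -0.3256, 0.2454]
tool_rot: [-1.493, 0.576, -0.577]
contact_force: [0.3, -0.4, -0.1]
gripper_width: 1.001
clock: 1.35
tool_pos: [0.4415, -0.1413, 0.2456]
tool_rot: [-1.56, 0.216, -0.217]
contact_force: [0.8, -0.3, -0.4]
gripper_width: 1.001
clock: 1.75
tool_pos: [0.4893, -0.0682, 0.2451]
tool_rot: [-1.57, 0.074, -0.073]
contact_force: [0.1, -0.1, 0.5]
gripper_width: 1.002
```

View pics/w1.png

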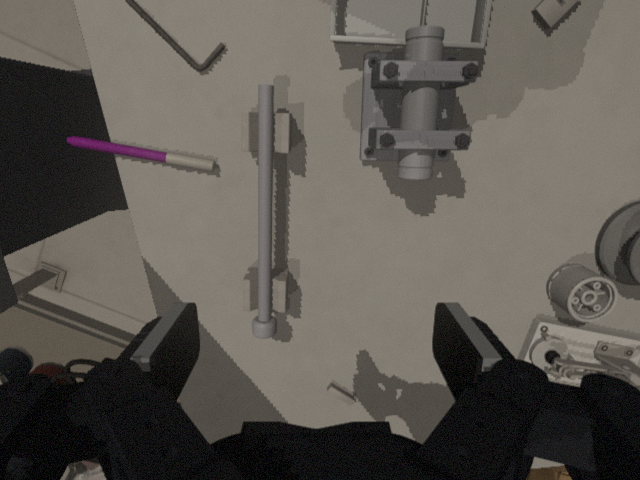

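```bash
python3 - <<'E'
from h import *
import pickle
c=pickle.load(open("w1.pkl","rb")); crop(c,"w1a",340,20,160,180,3.3); crop(c,"w1b",220,70,100,280,2.1)
E
```

```text
(no output)
```

View pics/w1a.png

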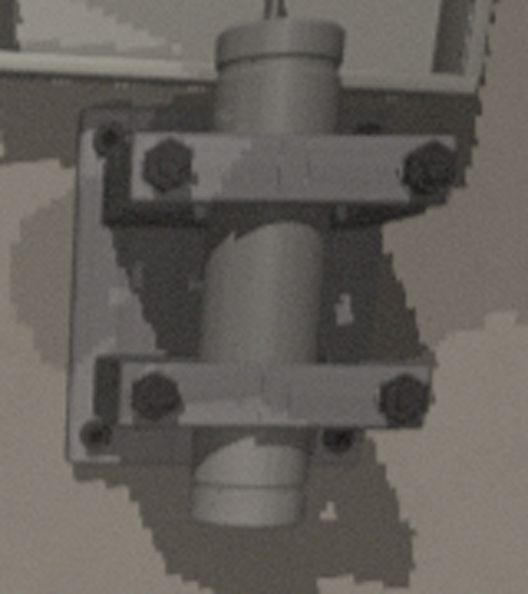

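View pics/w1b.png

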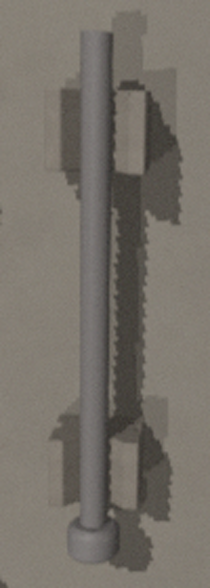

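```bash
python3 - <<'E'
from h import *
import pickle
c=pickle.load(open("w1.pkl","rb"))
P=lambda u,v,z:unproj(c,(340+u/3.3,20+v/3.3),z).round(4)
Q=lambda u,v,z:unproj(c,(220+u/2.1,70+v/2.1),z).round(4)
A=[P(u,v,.048)[:2] for u,v in [(247.7,490),(265.5,250),(277,110)]]
print(A)
d=A[2]-A[0]; print("sleeve yaw",np.arctan2(d[1],d[0]))
N=[P(*u,.075)[:2] for u in [(168,165),(430,166),(155,395),(403,398)]]
print("nuts",N,np.mean(N,0)); 
for a,b in [(2,0),(3,1)]: e=N[a]-N[b]; e=-e; print(np.arctan2(-(-e[1]),e[0]) )
for a,b in [(0,1),(2,3)]: e=N[b]-N[a]; print("perp",np.arctan2(e[1],e[0])+np.pi/2, np.linalg.norm(e))
B=[P(*u,.01)[:2] for u in [(85,110),(68,460)]]; e=B[0]-B[1]; print("base",B,np.arctan2(e[1],e[0]))
M=[P(302,521,.048),P(191,518,.048),P(247,522,.058)]; print("mouth",M)
tip=Q(95,31,.0325);k=Q(92,548,.03);r=Q(92,515,.03); m=Q(94,300,.03)
print(tip,k,m, "yaw",np.arctan2(*(tip-k)[1::-1]),np.linalg.norm((tip-k)[:2]))
for n,u in [("tipblk",[(61,88),(150,90),(46,170),(146,174)]),("tailblk",[(62,430),(140,420),(50,505),(134,506)])]:
  print(n,[Q(*a,.034) for a in u])
E
```

```text
[array([ 0.5726, -0.0412]), array([0.5781, 0.0144]), array([0.5813, 0.0444])]
sleeve yaw 1.4695086170853868
nuts [array([0.5511, 0.0325]), array([0.6063, 0.027 ]), array([ 0.5462, -0.0147]), array([ 0.601 , -0.0205])] [0.57615  0.006075]
1.4673533160472365
1.4596769984450224
perp 1.4714864186829633 0.05547332692384684
perp 1.4653494793117743 0.05510607951941415
base [array([0.5426, 0.0538]), array([ 0.5328, -0.0336])] 1.459134585617339
mouth [array([ 0.5858, -0.0502,  0.048 ]), array([ 0.5584, -0.0468,  0.048 ]), array([ 0.5699, -0.0475,  0.058 ])]
[0.4576 0.0351 0.0325] [ 0.427  -0.1866  0.03  ] [ 0.4431 -0.0703  0.03  ] yaw 1.433638573200199 0.22380180964415813
tipblk [array([0.4419, 0.0156, 0.034 ]), array([0.4763, 0.0116, 0.034 ]), array([ 0.4315, -0.0148,  0.034 ]), array([ 0.4712, -0.0202,  0.034 ])]
tailblk [array([ 0.4222, -0.1259,  0.034 ]), array([ 0.4567, -0.1244,  0.034 ]), array([ 0.4118, -0.1611,  0.034 ]), array([ 0.4493, -0.1652,  0.034 ])]
```

```bash
python3 - <<'E'
from plan import *
plan([.568,-.10,.165],1.464,3)
E
```

```text
|step| 0.03892146904695328 deg 0.21320615593672848
[{"offset": [0.0272, 0.0267, -0.0077], "dr": [0.0002, 0.0037, -0.0002]}, {"offset": [0.0273, 0.0267, -0.0076], "dr": [0.0002, 0.0037, -0.0002]}, {"offset": [0.0273, 0.0267, -0.0075], "dr": [0.0002, 0.0037, -0.0002]}]
```

```bash
python3 -m inch '[{"offset":[0.027,0.027,-0.008],"dr":[0,0.004,0]},{"offset":[0.027,0.027,-0.008],"dr":[0,0.004,0]},{"offset":[0.027,0.026,-0.007],"dr":[0,0.003,0]},{"offset":[0,0,0],"dr":[0,0,0]},{"offset":[0,0,0],"dr":[0,0,0]}]'
python3 - <<'E'
from h import *
import pickle
c=cam("wrist"); pickle.dump(c,open("w2.pkl","wb")); cv2.imwrite("pics/w2.png",c["im"]); print(bot.sense()["tool_pos"])
E
```

```text
clock: 2.3
tool_pos: [0.5664, -0.1016, 0.1644]
tool_rot: [-1.568, 0.088, -0.084]
contact_force: [-0.2, -0.6, 0.2]
gripper_width: 0.996
[ 0.56662726 -0.10125069  0.16552274]
```

View pics/w2.png

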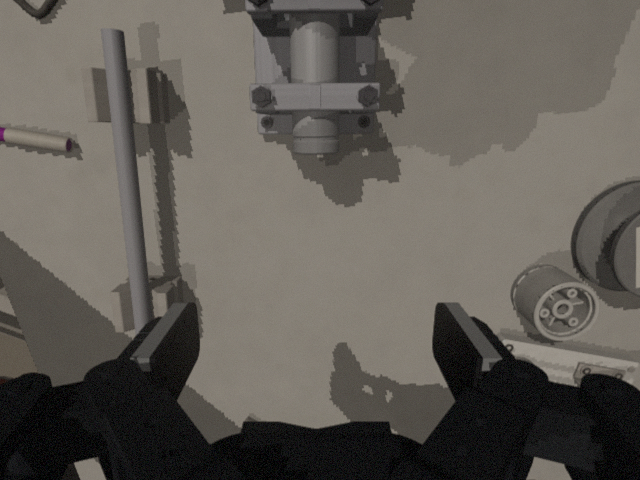

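```bash
python3 - <<'E'
from h import *
import pickle
c=pickle.load(open("w2.pkl","rb")); crop(c,"w2a",240,0,150,165,3.6)
E
```

```text
(no output)
```

View pics/w2a.png

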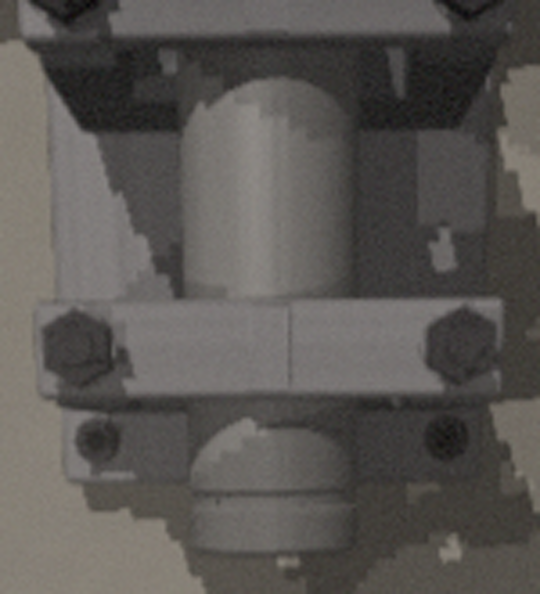

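```bash
python3 - <<'E'
from h import *
import pickle
c=pickle.load(open("w2.pkl","rb"))
P=lambda u,v,z:unproj(c,(240+(u+.5)/3.6-.5,(v+.5)/3.6-.5),z)[:2]
A=[P(u,v,.048) for u,v in [(272.5,530),(269.5,130),(270,200)]]
print(A)
for i in (1,2): d=A[i]-A[0]; print("sleeve yaw",np.arctan2(d[1],d[0]))
N=[P(*u,.075) for u in [(79,346),(461,346)]]; e=N[1]-N[0]; print("nuts",N,np.mean(N,0),np.arctan2(e[1],e[0])+np.pi/2)
N=[P(*u,.01) for u in [(97,438),(447,438)]]; e=N[1]-N[0]; print("holes",N,np.mean(N,0),np.arctan2(e[1],e[0])+np.pi/2)
print("mouth mid z58",P(272.5,552,.058),"edges",P(190,548,.048),P(355,548,.048))
print("toolrot",Ro.from_rotvec(bot.sense()["tool_rot"]).as_matrix().round(4))
E
```

```text
[array([ 0.57163523, -0.04493936]), array([0.57789141, 0.01564393]), array([0.57685757, 0.0056709 ])]
sleeve yaw 1.4678953196078295
sleeve yaw 1.467972858818891
nuts [array([ 0.54702178, -0.01449478]), array([ 0.60177714, -0.02057007])] [ 0.57439946 -0.01753242] 1.4602950677508748
holes [array([ 0.53991968, -0.02650054]), array([ 0.60615582, -0.03383934])] [ 0.57303775 -0.03016994] 1.4604488716160478
mouth mid z58 [ 0.57135226 -0.04779886] edges [ 0.55750312 -0.04635458] [ 0.58510989 -0.049408  ]
toolrot [[ 9.94e-01 -9.00e-04  1.09e-01]
 [-1.09e-01  2.00e-04  9.94e-01]
 [-9.00e-04 -1.00e+00  1.00e-04]]
```

```bash
python3 - <<'E'
from plan import *
plan([.4385,-.1036,.13],1.4336,4)
import pickle
c=pickle.load(open("w1.pkl","rb")); print("pen",unproj(c,(215,163),.005),unproj(c,(70,140),.005))
E
```

```text
|step| 0.03324528002041093 deg 0.40094814389545325
[{"offset": [-0.0318, 0.0089, -0.0041], "dr": [-0.0, 0.007, -0.0002]}, {"offset": [-0.0317, 0.0089, -0.0043], "dr": [-0.0, 0.007, -0.0002]}, {"offset": [-0.0317, 0.0089, -0.0045], "dr": [-0.0, 0.007, -0.0002]}, {"offset": [-0.0317, 0.0089, -0.0047], "dr": [-0.0, 0.007, -0.0002]}]
pen [ 0.39986592 -0.02481048  0.005     ] [0.27267243 0.00784913 0.005     ]
```

```bash
python3 -m inch '[{"offset":[-0.032,0.009,-0.004],"dr":[0,0.007,0]},{"offset":[-0.032,0.009,-0.004],"dr":[0,0.007,0]},{"offset":[-0.032,0.009,-0.004],"dr":[0,0.007,0]},{"offset":[-0.031,0.009,-0.005],"dr":[0,0.007,0]},{"offset":[0,0,0],"dr":[0,0,0]}]' 0.05
python3 -m inch '[{"offset":[0,0,0],"dr":[0,0,0]},{"offset":[0,0,0],"dr":[0,0,0]},{"offset":[0,0,0],"dr":[0,0,0]}]'
python3 - <<'E'
from h import *
import pickle
c=cam("wrist"); pickle.dump(c,open("w3.pkl","wb")); cv2.imwrite("pics/w3.png",c["im"]); print(bot.sense()["tool_pos"])
E
```

```text
clock: 2.85
tool_pos: [0.4342, -0.1009, 0.1294]
tool_rot: [-1.567, 0.11, -0.104]
contact_force: [0.6, 0.9, -0.0]
gripper_width: 0.59
clock: 3.15
tool_pos: [0.4407, -0.1026, 0.1303]
tool_rot: [-1.569, 0.104, -0.108]
contact_force: [0.5, 0.4, 0.2]
gripper_width: 0.586
[ 0.44052817 -0.10244845  0.13000592]
```

View pics/w3.png

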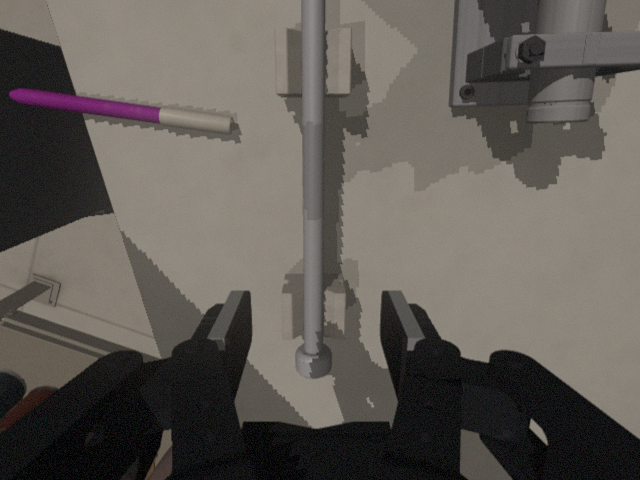

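```bash
python3 - <<'E'
from h import *
import pickle
c=pickle.load(open("w3.pkl","rb")); crop(c,"w3a",275,0,80,160,3.7); crop(c,"w3b",270,230,90,150,3.7)
a=cv2.imread("pics/w3a.png");b=cv2.imread("pics/w3b.png");h=592
cv2.imwrite("pics/w3c.png",np.hstack([a[:555],b[:555]]))
E
```

```text
(no output)
```

View pics/w3c.png

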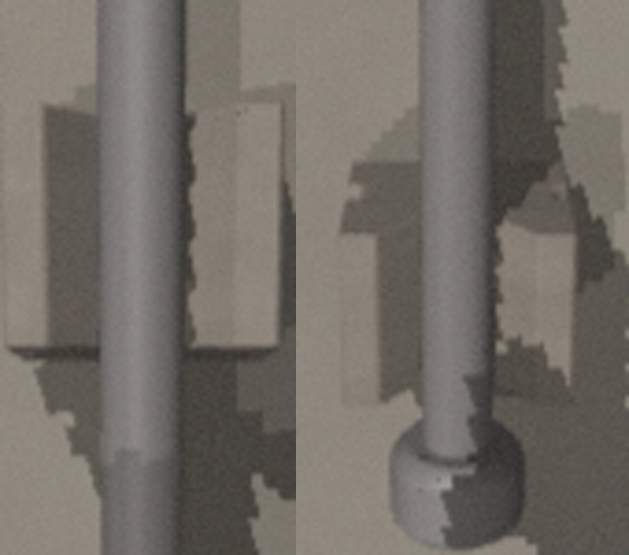

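```bash
python3 - <<'E'
from h import *
import pickle
c=pickle.load(open("w3.pkl","rb"))
U=lambda u,v,a,b,z:unproj(c,(a+(u+.5)/3.7-.5,b+(v+.5)/3.7-.5),z)[:2]
p=[U(141,50,275,0,.03),U(142,500,275,0,.03),U(159.5,60,270,230,.03),U(162,350,270,230,.03)]
for q in p: print(q)
d=p[0]-p[3]; print("yaw",np.arctan2(d[1],d[0]))
d/=np.linalg.norm(d)
k=U(163,455,270,230,.0362); print("junction",k, "grip",k+.07*d, "knobtop front?",U(163,548,270,230,.02))
print(bot.sense()["tool_pos"])
n=np.array([d[1],-d[0]]); T=bot.sense()["tool_pos"][:2]; print("drift offset along n from tcp",(p[2]-T)@n)
E
python3 - <<'E'
from plan import *
plan([.4385,-.1036,.0255],1.4336,4)
E
```

```text
[0.45585735 0.02170236]
[ 0.44766885 -0.03861301]
[ 0.43858946 -0.1031626 ]
[ 0.43177958 -0.1555765 ]
yaw 1.4358037432198467
junction [ 0.42967051 -0.17226828] grip [ 0.43909131 -0.10290512] knobtop front? [ 0.42549472 -0.20237607]
[ 0.44052817 -0.10244845  0.13000592]
drift offset along n from tcp -0.0018249618882001846
|step| 0.026132986339329426 deg 0.0454899449229477
[{"offset": [-0.0005, 0.0261, -0.0003], "dr": [0.0001, 0.0006, 0.0005]}, {"offset": [-0.0005, 0.0261, -0.0003], "dr": [0.0001, 0.0006, 0.0005]}, {"offset": [-0.0005, 0.0261, -0.0003], "dr": [0.0001, 0.0006, 0.0005]}, {"offset": [-0.0005, 0.0261, -0.0004], "dr": [0.0001, 0.0006, 0.0005]}]
```

```bash
python3 -m inch '[{"offset":[-0.001,0.026,0],"dr":[0,0,0]},{"offset":[-0.001,0.026,0],"dr":[0,0,0]},{"offset":[0,0.026,-0.001],"dr":[0,0,0]},{"offset":[0,0.026,0],"dr":[0,0,0]},{"offset":[0,0,0],"dr":[0,0,0]}]' 0.05
python3 -m inch '[{"offset":[0,0,0],"dr":[0,0,0]},{"offset":[0,0,0],"dr":[0,0,0]}]'
python3 - <<'E'
from h import *
import pickle
c=cam("wrist"); pickle.dump(c,open("w4.pkl","wb")); cv2.imwrite("pics/w4.png",c["im"]); print(bot.sense())
E
```

```text
clock: 3.7
tool_pos: [0.4356, -0.1018, 0.0227]
tool_rot: [-1.566, 0.11, -0.101]
contact_force: [-0.6, 1.0, 0.2]
gripper_width: 0.584
clock: 3.9
tool_pos: [0.4384, -0.1033, 0.0264]
tool_rot: [-1.569, 0.104, -0.107]
contact_force: [1.3, -0.6, -0.0]
gripper_width: 0.587
{'clock': 3.95, 'qpos': array([-4.79904733e-01,  3.66097157e-01,  2.03070224e+00, -4.04277249e-05,
        7.42219922e-01, -3.45149123e-01]), 'qd': array([-2.58462887e-03, -6.72113297e-03,  6.10757607e-03,  8.17084789e-04,
       -5.12633891e-03,  2.20412271e-05]), 'joint_efforts': array([-8.43413378e-03, -3.88377428e+01, -1.74846178e+01, -2.38431039e-04,
        2.08287116e-02,  4.03001168e-04]), 'tool_pos': array([ 0.43843219, -0.10329998,  0.0265489 ]), 'tool_rot': array([-1.56926203,  0.10396989, -0.10765857]), 'contact_force': array([ 0.10604527, -0.09487408, -0.26873749]), 'wrist_torque': array([-0.01388435,  0.01673052, -0.01610445]), 'gripper_width': 0.5858273064110038}
```

View pics/w4.png

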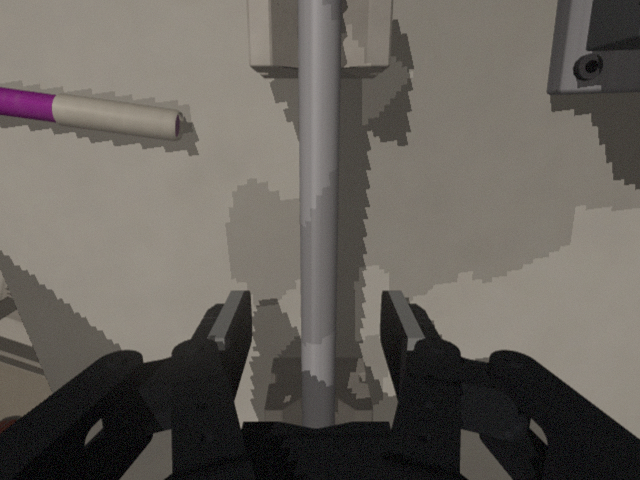

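```bash
python3 -m inch '[{"offset":[0.0005,0.0015,0],"dr":[0,0,0]},{"offset":[0,0,0],"dr":[0,0,0]},{"offset":[0,0,0],"dr":[0,0,0]},{"offset":[0,0,0],"dr":[0,0,0]},{"offset":[0,0,0],"dr":[0,0,0]}]' 0.0 40
python3 -m inch '[{"offset":[0,0,0],"dr":[0,0,0]},{"offset":[0,0,0],"dr":[0,0,0]},{"offset":[0,0,0],"dr":[0,0,0]},{"offset":[0,0,0],"dr":[0,0,0]}]' 0 90
python3 - <<'E'
from h import *
import pickle
c=cam("wrist"); pickle.dump(c,open("w5.pkl","wb")); cv2.imwrite("pics/w5.png",c["im"]); print(bot.sense())
E
```

```text
clock: 4.45
tool_pos: [0.4388, -0.1034, 0.0244]
tool_rot: [-1.569, 0.104, -0.108]
contact_force: [2.7, 0.2, 3.5]
gripper_width: 0.129
clock: 4.85
tool_pos: [0.4388, -0.1034, 0.0245]
tool_rot: [-1.569, 0.104, -0.108]
contact_force: [2.1, 1.3, 6.1]
gripper_width: 0.112
{'clock': 4.9, 'qpos': array([-4.79761832e-01,  3.70453291e-01,  2.03130511e+00,  3.08526555e-04,
        7.37406452e-01, -3.44764746e-01]), 'qd': array([ 0.00029025, -0.00169155,  0.00208102,  0.00060346, -0.00053755,
        0.00048678]), 'joint_efforts': array([ -0.26737981, -36.57898307, -14.74887192,  -0.33000592,
         0.65934135,  -0.05988545]), 'tool_pos': array([ 0.43880685, -0.10333455,  0.02450298]), 'tool_rot': array([-1.5689684 ,  0.10438862, -0.10801607]), 'contact_force': array([2.22270547, 0.3910518 , 6.2902115 ]), 'wrist_torque': array([ 0.01306629, -0.33846324, -0.08032666]), 'gripper_width': 0.1085720118599537}
```

View pics/w5.png

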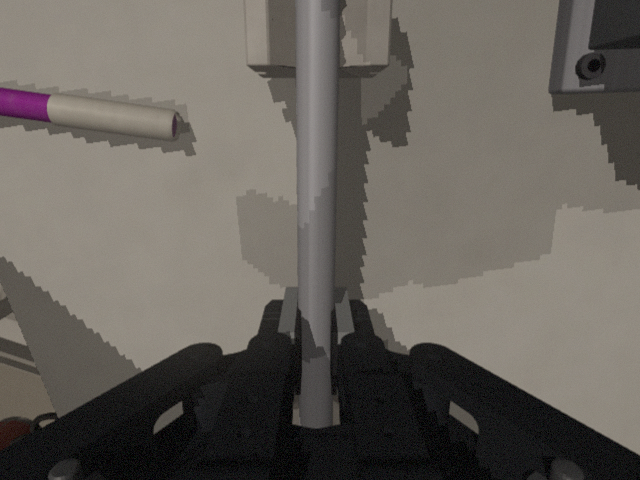

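```bash
python3 -m inch '[{"offset":[0,-0.01,0],"dr":[0,0,0]},{"offset":[0,-0.02,0],"dr":[0,0,0]},{"offset":[0,-0.02,0],"dr":[0,0,0]},{"offset":[0,-0.025,0],"dr":[0,0,0]},{"offset":[0,0,0],"dr":[0,0,0]}]'
python3 -m inch '[{"offset":[0,0,0],"dr":[0,0,0]},{"offset":[0,0,0],"dr":[0,0,0]}]'
python3 - <<'E'
from plan import *
import pickle
c=cam("wrist"); pickle.dump(c,open("w6.pkl","wb")); cv2.imwrite("pics/w6.png",c["im"]); print(bot.sense())
s=cam("side"); crop(s,"s6",140,150,240,150,3.3)
plan([.555,-.207,.10],1.468,4)
E
```

```text
clock: 5.4
tool_pos: [0.4387, -0.1034, 0.1013]
tool_rot: [-1.57, 0.103, -0.108]
contact_force: [0.4, -0.1, -1.7]
gripper_width: 0.114
clock: 5.6
tool_pos: [0.4365, -0.1023, 0.0977]
tool_rot: [-1.567, 0.108, -0.104]
contact_force: [0.3, 0.0, -2.2]
gripper_width: 0.117
{'clock': 5.65, 'qpos': array([-4.79874678e-01,  2.44946025e-01,  1.96492068e+00, -9.14953516e-05,
        9.34795461e-01, -3.44830657e-01]), 'qd': array([ 0.00119218,  0.00239015, -0.00325462, -0.00058552,  0.00042776,
       -0.0003523 ]), 'joint_efforts': array([ 1.85810134e-02, -3.82989728e+01, -2.30552459e+01,  1.71179138e-02,
        1.00286197e-02, -1.46025031e-04]), 'tool_pos': array([ 0.43655903, -0.10232805,  0.09760256]), 'tool_rot': array([-1.56703121,  0.10822198, -0.1037562 ]), 'contact_force': array([ 0.10907615,  0.32701506, -1.8236168 ]), 'wrist_torque': array([-0.02942409,  0.00810375, -0.03061919]), 'gripper_width': 0.1125801617936409}
|step| 0.039489079249147296 deg 0.46421148899996934
[{"offset": [0.0328, -0.0007, -0.0219], "dr": [-0.0003, -0.0081, -0.0007]}, {"offset": [0.0327, -0.0007, -0.0222], "dr": [-0.0003, -0.0081, -0.0007]}, {"offset": [0.0325, -0.0007, -0.0225], "dr": [-0.0003, -0.0081, -0.0007]}, {"offset": [0.0323, -0.0006, -0.0227], "dr": [-0.0003, -0.0081, -0.0007]}]
```

View pics/w6.png

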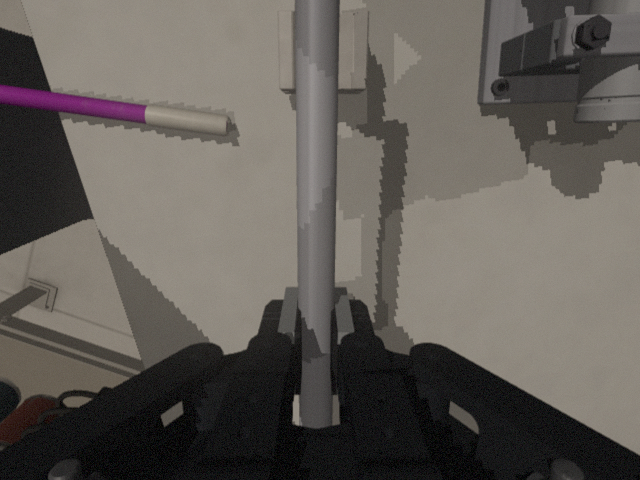

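View pics/s6.png

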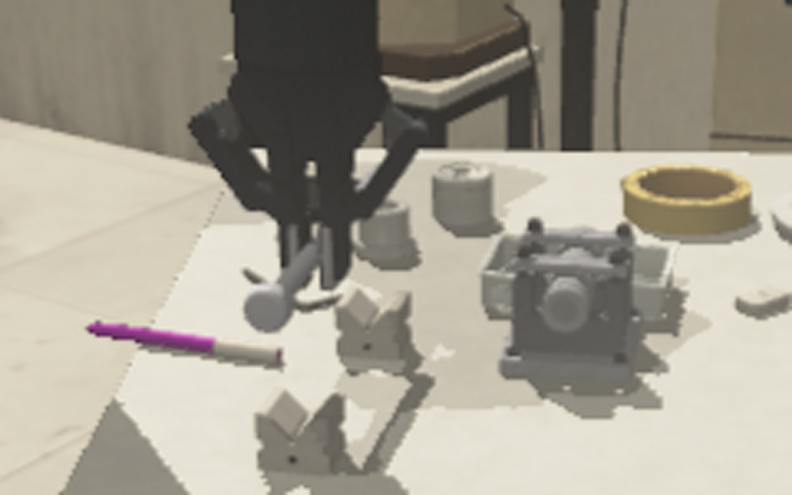

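```bash
python3 -m inch '[{"offset":[0.033,0,-0.022],"dr":[0,-0.008,0]},{"offset":[0.033,0,-0.022],"dr":[0,-0.008,0]},{"offset":[0.032,0,-0.022],"dr":[0,-0.008,0]},{"offset":[0.032,0,-0.023],"dr":[0,-0.008,0]},{"offset":[0,0,0],"dr":[0,0,0]}]'
for i in 1 2 3; do python3 -m inch '[{"offset":[0,0,0],"dr":[0,0,0]},{"offset":[0,0,0],"dr":[0,0,0]}]'; done
python3 - <<'E'
from plan import *
s=bot.sense();print(s["tool_pos"],s["tool_rot"]);print(Ro.from_rotvec(s["tool_rot"]).as_matrix().round(4))
E
```

```text
clock: 6.2
tool_pos: [0.5592, -0.211, 0.0976]
tool_rot: [-1.571, 0.08, -0.084]
contact_force: [-0.4, -0.2, -2.4]
gripper_width: 0.119
clock: 6.4
tool_pos: [0.5544, -0.2061, 0.0975]
tool_rot: [-1.567, 0.083, -0.078]
contact_force: [-0.7, -0.3, -2.9]
gripper_width: 0.115
clock: 6.6
tool_pos: [0.5552, -0.2064, 0.0989]
tool_rot: [-1.569, 0.081, -0.08]
contact_force: [0.2, 0.3, -3.2]
gripper_width: 0.117
clock: 6.8
tool_pos: [0.5558, -0.2069, 0.0991]
tool_rot: [-1.569, 0.08, -0.081]
contact_force: [-0.5, -0.4, -1.6]
gripper_width: 0.115
[ 0.55577025 -0.20692493  0.09911318] [-1.56946207  0.08039618 -0.08089831]
[[ 9.947e-01  3.000e-04  1.025e-01]
 [-1.025e-01 -2.000e-04  9.947e-01]
 [ 3.000e-04 -1.000e+00 -2.000e-04]]
```

```bash
python3 -m inch '[{"offset":[-0.0005,0.02,0],"dr":[0,0,0]},{"offset":[0,0.02,0],"dr":[0,0,0]},{"offset":[0,0.0165,0],"dr":[0,0,0]},{"offset":[0,0,0],"dr":[0,0,0]},{"offset":[0,0,0],"dr":[0,0,0]}]'
for i in 1 2; do python3 -m inch '[{"offset":[0,0,0],"dr":[0,0,0]},{"offset":[0,0,0],"dr":[0,0,0]}]'; done
python3 - <<'E'
from plan import *
s=bot.sense();p=s["tool_pos"];print(p,s["tool_rot"],s["contact_force"],s["wrist_torque"]);print("axis x here",.5718+(p[1]+.0449)*.1026/.9947)
c=cam("top"); crop(c,"t7",280,180,160,120,5)
c=cam("side"); crop(c,"s7",200,180,160,120,5)
E
```

```text
clock: 7.3
tool_pos: [0.5554, -0.2071, 0.0425]
tool_rot: [-1.569, 0.081, -0.081]
contact_force: [0.3, -0.5, -2.5]
gripper_width: 0.114
clock: 7.5
tool_pos: [0.5561, -0.2075, 0.0435]
tool_rot: [-1.57, 0.079, -0.082]
contact_force: [0.0, 1.1, -1.9]
gripper_width: 0.113
clock: 7.7
tool_pos: [0.5556, -0.2073, 0.0429]
tool_rot: [-1.57, 0.08, -0.082]
contact_force: [0.6, 0.0, -2.1]
gripper_width: 0.111
[ 0.5556034  -0.20726274  0.04287475] [-1.56973533  0.08021679 -0.08154053] [ 0.58686197  0.02139765 -2.0577492 ] [-0.09559657 -0.06317067 -0.00912973]
axis x here 0.555052822996115
```

View pics/t7.png

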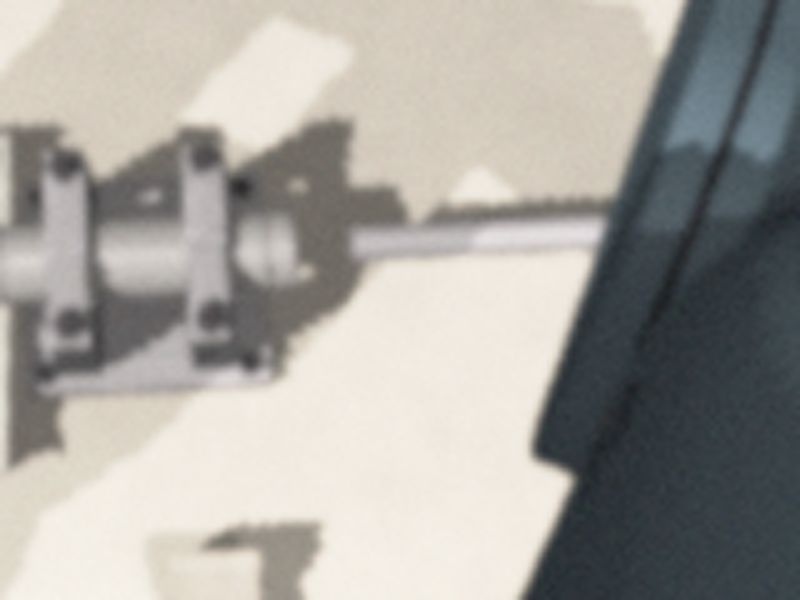

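View pics/s7.png

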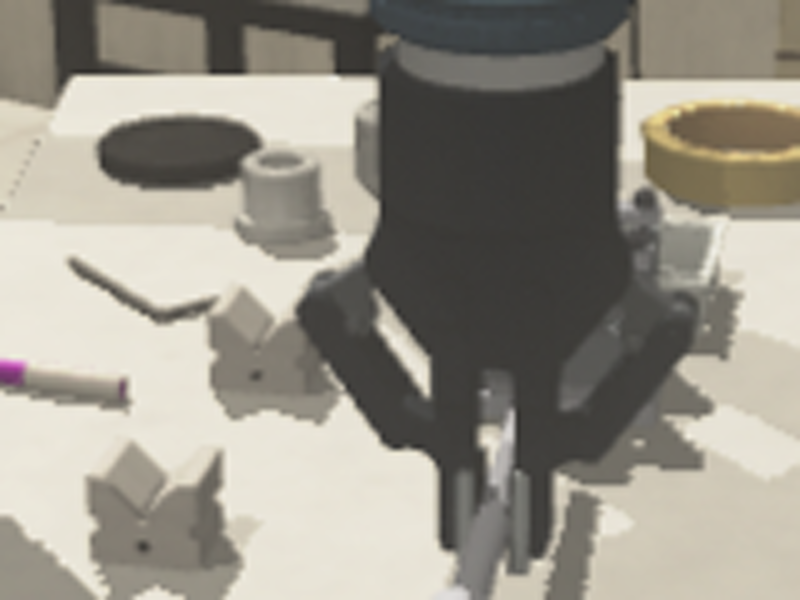

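```bash
python3 -m inch '[{"offset":[-0.0005,0.0002,0.005],"dr":[0,0,0]},{"offset":[0,0,0.005],"dr":[0,0,0]},{"offset":[0,0,0.004],"dr":[0,0,0]},{"offset":[0,0,0],"dr":[0,0,0]},{"offset":[0,0,0],"dr":[0,0,0]}]'
python3 -m inch '[{"offset":[0,0,0],"dr":[0,0,0]},{"offset":[0,0,0.001],"dr":[0,0,0]},{"offset":[0,0,0.001],"dr":[0,0,0]},{"offset":[0,0,0.001],"dr":[0,0,0]}]'
python3 -m inch '[{"offset":[0,0,0.001],"dr":[0,0,0]},{"offset":[0,0,0.001],"dr":[0,0,0]},{"offset":[0,0,0.0],"dr":[0,0,0]}]'
python3 -m inch '[{"offset":[0,0,0.001],"dr":[0,0,0]},{"offset":[0,0,0.0],"dr":[0,0,0]}]'
python3 -c "
from h import *
s=bot.sense();p=s['tool_pos'];print(s);print('axis x here',.5718+(p[1]+.0449)*.1026/.9947)"
```

```text
clock: 8.3
tool_pos: [0.5564, -0.1929, 0.0421]
tool_rot: [-1.569, 0.08, -0.08]
contact_force: [-0.1, -0.3, -2.8]
gripper_width: 0.112
clock: 8.7
tool_pos: [0.5566, -0.1902, 0.0421]
tool_rot: [-1.569, 0.081, -0.081]
contact_force: [-1.4, 0.1, -3.2]
gripper_width: 0.111
clock: 9.0
tool_pos: [0.5568, -0.188, 0.0421]
tool_rot: [-1.569, 0.081, -0.081]
contact_force: [-0.1, -0.1, -2.2]
gripper_width: 0.106
clock: 9.2
tool_pos: [0.5569, -0.187, 0.0421]
tool_rot: [-1.569, 0.081, -0.081]
contact_force: [-1.4, -0.1, -1.7]
gripper_width: 0.118
{'clock': 9.2, 'qpos': array([-5.13785195e-01,  5.28608661e-01,  1.67632301e+00,  6.46468771e-05,
        9.36703025e-01, -4.10921422e-01]), 'qd': array([-0.00084629, -0.00120904, -0.00265905, -0.00029452, -0.0015346 ,
       -0.00123233]), 'joint_efforts': array([ 6.52411283e-03, -5.41735160e+01, -2.29726750e+01,  2.19559204e-02,
        3.63645988e-03,  1.44070107e-02]), 'tool_pos': array([ 0.55690886, -0.18703882,  0.04212562]), 'tool_rot': array([-1.56921976,  0.08082326, -0.08080064]), 'contact_force': array([-1.39657063, -0.07640276, -1.69821009]), 'wrist_torque': array([ 4.08224243e-05, -4.71923406e-03, -2.42833839e-02]), 'gripper_width': 0.1180646707481539}
axis x here 0.5571388527733031
```

```bash
for i in 1; do python3 -m inch '[{"offset":[0,-0.0003,0.001],"dr":[0,0,0]},{"offset":[0,0,0.0],"dr":[0,0,0]}]'; done
python3 -m inch '[{"offset":[0,0,0.001],"dr":[0,0,0]},{"offset":[0,0,0.0],"dr":[0,0,0]}]'
python3 -m inch '[{"offset":[0,0,0.001],"dr":[0,0,0]},{"offset":[0,0,0.0],"dr":[0,0,0]}]'
python3 -m inch '[{"offset":[0,0,0.001],"dr":[0,0,0]},{"offset":[0,0,0.0],"dr":[0,0,0]}]'
```

```text
clock: 9.4
tool_pos: [0.557, -0.1861, 0.0424]
tool_rot: [-1.569, 0.081, -0.081]
contact_force: [0.3, -0.0, -2.6]
gripper_width: 0.113
clock: 9.6
tool_pos: [0.5571, -0.1851, 0.0424]
tool_rot: [-1.569, 0.081, -0.081]
contact_force: [-0.6, 1.1, -2.7]
gripper_width: 0.119
clock: 9.8
tool_pos: [0.5572, -0.184, 0.0424]
tool_rot: [-1.569, 0.081, -0.081]
contact_force: [0.7, -0.5, -2.8]
gripper_width: 0.114
clock: 10.0
tool_pos: [0.5573, -0.1831, 0.0424]
tool_rot: [-1.569, 0.081, -0.081]
contact_force: [0.4, -0.1, -1.8]
gripper_width: 0.114
```

```bash
for i in 1; do python3 -m inch '[{"offset":[0,0,0.001],"dr":[0,0,0]},{"offset":[0,0,0.001],"dr":[0,0,0]},{"offset":[0,0,0],"dr":[0,0,0]}]'; done
python3 -m inch '[{"offset":[0,0,0.001],"dr":[0,0,0]},{"offset":[0,0,0.001],"dr":[0,0,0]},{"offset":[0,0,0.0],"dr":[0,0,0]}]'
python3 -m inch '[{"offset":[0,0,0.001],"dr":[0,0,0]},{"offset":[0,0,0.001],"dr":[0,0,0]},{"offset":[0,0,0.0],"dr":[0,0,0]}]'
python3 - <<'E'
from plan import *
print(bot.sense()["contact_force"],bot.sense()["wrist_torque"])
c=cam("top"); crop(c,"t8",280,180,160,120,5)
E
```

```text
clock: 10.3
tool_pos: [0.5575, -0.181, 0.0424]
tool_rot: [-1.569, 0.081, -0.081]
contact_force: [0.1, 0.3, -1.8]
gripper_width: 0.112
clock: 10.6
tool_pos: [0.5577, -0.179, 0.0424]
tool_rot: [-1.569, 0.081, -0.081]
contact_force: [0.2, 0.6, -2.3]
gripper_width: 0.115
clock: 10.9
tool_pos: [0.5579, -0.1771, 0.0424]
tool_rot: [-1.569, 0.081, -0.081]
contact_force: [0.6, 0.3, -2.3]
gripper_width: 0.117
[ 0.63041305  0.25126199 -2.32803095] [-0.0579839   0.02805424 -0.0132161 ]
```

View pics/t8.png

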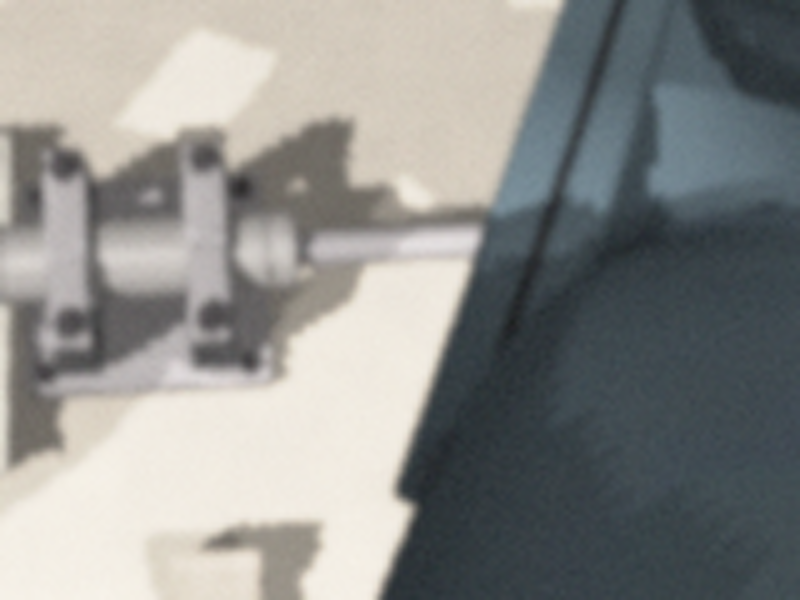

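```bash
for i in 1; do python3 -m inch '[{"offset":[0,0,0.002],"dr":[0,0,0]},{"offset":[0,0,0.002],"dr":[0,0,0]},{"offset":[0,0,0.001],"dr":[0,0,0]},{"offset":[0,0,0],"dr":[0,0,0]}]'; done
python3 -m inch '[{"offset":[0,0,0.002],"dr":[0,0,0]},{"offset":[0,0,0.002],"dr":[0,0,0]},{"offset":[0,0,0.001],"dr":[0,0,0]},{"offset":[0,0,0.0],"dr":[0,0,0]}]'
python3 -c "
from h import *
s=bot.sense();p=s['tool_pos'];print(s['contact_force'],s['wrist_torque']);print('axis x here',.5718+(p[1]+.0449)*.1026/.9947)"
```

```text
clock: 11.35
tool_pos: [0.5585, -0.172, 0.0424]
tool_rot: [-1.569, 0.081, -0.081]
contact_force: [-0.3, -1.0, -2.8]
gripper_width: 0.116
clock: 11.75
tool_pos: [0.559, -0.1671, 0.0424]
tool_rot: [-1.569, 0.081, -0.081]
contact_force: [-0.5, 0.3, -2.8]
gripper_width: 0.116
[-0.45843596  0.26013822 -2.79626877] [-0.02249859 -0.01739377  0.02497092]
axis x here 0.55919906540578
```

```bash
for i in 1; do python3 -m inch '[{"offset":[0,0,0.002],"dr":[0,0,0]},{"offset":[0,0,0.002],"dr":[0,0,0]},{"offset":[0,0,0.002],"dr":[0,0,0]},{"offset":[0,0,0.002],"dr":[0,0,0]},{"offset":[0,0,0],"dr":[0,0,0]}]'; done
python3 -m inch '[{"offset":[0,0,0.002],"dr":[0,0,0]},{"offset":[0,0,0.002],"dr":[0,0,0]},{"offset":[0,0,0.002],"dr":[0,0,0]},{"offset":[0,0,0.0],"dr":[0,0,0]}]'
python3 -c "
from h import *
s=bot.sense();p=s['tool_pos'];print(s['contact_force'],s['wrist_torque']);print('axis x here',.5718+(p[1]+.0449)*.1026/.9947)"
```

```text
clock: 12.25
tool_pos: [0.5597, -0.159, 0.0424]
tool_rot: [-1.569, 0.081, -0.081]
contact_force: [-0.1, 0.7, -2.1]
gripper_width: 0.117
clock: 12.65
tool_pos: [0.5604, -0.153, 0.0424]
tool_rot: [-1.569, 0.081, -0.081]
contact_force: [-0.8, 0.1, -1.7]
gripper_width: 0.115
[-0.80011591  0.0939773  -1.68286359] [-0.02523769  0.02256706  0.01592461]
axis x here 0.5606517677892232
```

```bash
python3 -m inch '[{"offset":[0,0,0.002],"dr":[0,0,0]},{"offset":[0,0,0.002],"dr":[0,0,0]},{"offset":[0,0,0.002],"dr":[0,0,0]},{"offset":[0,0,0.002],"dr":[0,0,0]},{"offset":[0,0,0],"dr":[0,0,0]}]'
python3 -m inch '[{"offset":[0,0,0.002],"dr":[0,0,0]},{"offset":[0,0,0.002],"dr":[0,0,0]},{"offset":[0,0,0.002],"dr":[0,0,0]},{"offset":[0,0,0.0],"dr":[0,0,0]}]'
python3 -m inch '[{"offset":[0,0,0.002],"dr":[0,0,0]},{"offset":[0,0,0.002],"dr":[0,0,0]},{"offset":[0,0,0.002],"dr":[0,0,0]},{"offset":[0,0,0.0],"dr":[0,0,0]}]'
python3 -c "
from h import *
s=bot.sense();p=s['tool_pos'];print(s['contact_force'],s['wrist_torque']);print('axis x here',.5718+(p[1]+.0449)*.1026/.9947)"
```

```text
clock: 13.15
tool_pos: [0.5612, -0.1451, 0.0424]
tool_rot: [-1.569, 0.081, -0.081]
contact_force: [-0.5, -0.2, -2.3]
gripper_width: 0.117
clock: 13.55
tool_pos: [0.5618, -0.1391, 0.0424]
tool_rot: [-1.569, 0.081, -0.081]
contact_force: [0.1, 0.1, -1.8]
gripper_width: 0.111
clock: 13.95
tool_pos: [0.5624, -0.1331, 0.0424]
tool_rot: [-1.569, 0.081, -0.081]
contact_force: [-0.6, 0.2, -1.6]
gripper_width: 0.113
[-0.64322034  0.15507812 -1.57741588] [-0.02470943 -0.00789745  0.00605179]
axis x here 0.562700045686325
```

Depth about 54 mm; the slug should be met soon.

```bash
for k in 1; do python3 -m inch '[{"offset":[0,0,0.0015],"dr":[0,0,0]},{"offset":[0,0,0.0015],"dr":[0,0,0]},{"offset":[0,0,0],"dr":[0,0,0]}]'; done
python3 -m inch '[{"offset":[0,0,0.0015],"dr":[0,0,0]},{"offset":[0,0,0.0015],"dr":[0,0,0]},{"offset":[0,0,0],"dr":[0,0,0]}]'
python3 -m inch '[{"offset":[0,0,0.001],"dr":[0,0,0]},{"offset":[0,0,0.001],"dr":[0,0,0]},{"offset":[0,0,0],"dr":[0,0,0]}]'
python3 -m inch '[{"offset":[0,0,0.001],"dr":[0,0,0]},{"offset":[0,0,0.001],"dr":[0,0,0]},{"offset":[0,0,0],"dr":[0,0,0]}]'
```

```text
clock: 14.25
tool_pos: [0.5627, -0.1303, 0.0424]
tool_rot: [-1.569, 0.081, -0.081]
contact_force: [-0.0, -0.8, -2.0]
gripper_width: 0.117
clock: 14.55
tool_pos: [0.5633, -0.1286, 0.0427]
tool_rot: [-1.571, 0.08, -0.081]
contact_force: [-1.0, -4.5, -2.6]
gripper_width: 0.117
clock: 14.85
tool_pos: [0.5638, -0.1284, 0.043]
tool_rot: [-1.574, 0.079, -0.082]
contact_force: [-2.4, -11.1, -2.9]
gripper_width: 0.114
clock: 15.15
tool_pos: [0.5641, -0.1273, 0.0431]
tool_rot: [-1.575, 0.079, -0.082]
contact_force: [-1.9, -13.2, -3.3]
gripper_width: 0.118
```

```bash
python3 -m inch '[{"offset":[0,0,0.001],"dr":[0,0,0]},{"offset":[0,0,0.001],"dr":[0,0,0]},{"offset":[0,0,0],"dr":[0,0,0]}]'
python3 -m inch '[{"offset":[0,0,0.001],"dr":[0,0,0]},{"offset":[0,0,0.001],"dr":[0,0,0]},{"offset":[0,0,0],"dr":[0,0,0]}]'
python3 -c "
from h import *
s=bot.sense();p=s['tool_pos'];print(p,s['contact_force'],s['wrist_torque']);print('axis x here',.5718+(p[1]+.0449)*.1026/.9947);print(Ro.from_rotvec(s['tool_rot']).as_matrix().round(4))"
```

```text
clock: 15.45
tool_pos: [0.5643, -0.1254, 0.0432]
tool_rot: [-1.575, 0.079, -0.082]
contact_force: [-2.4, -13.4, -1.9]
gripper_width: 0.113
clock: 15.75
tool_pos: [0.5645, -0.1233, 0.0431]
tool_rot: [-1.575, 0.079, -0.082]
contact_force: [-2.3, -13.1, -2.3]
gripper_width: 0.112
[ 0.56450072 -0.12334187  0.04312351] [ -2.34004723 -13.14686183  -2.31790007] [-2.0116825   0.28547333  0.06232756]
axis x here 0.5637089822018019
[[ 0.9948  0.0016  0.1023]
 [-0.1023 -0.0057  0.9947]
 [ 0.0022 -1.     -0.0055]]
```

```bash
python3 -m inch '[{"offset":[-0.0005,0.0005,0.0015],"dr":[0.005,0,0]},{"offset":[0,0,0.0015],"dr":[0,0,0]},{"offset":[0,0,0.0015],"dr":[0,0,0]},{"offset":[0,0,0],"dr":[0,0,0]}]'
python3 -c "
from h import *
s=bot.sense();p=s['tool_pos'];print(p,s['contact_force'],s['wrist_torque']);print('axis x here',.5718+(p[1]+.0449)*.1026/.9947);print(Ro.from_rotvec(s['tool_rot']).as_matrix().round(4))"
```

```text
clock: 16.15
tool_pos: [0.5647, -0.1187, 0.0427]
tool_rot: [-1.57, 0.079, -0.083]
contact_force: [-1.3, -12.2, -2.8]
gripper_width: 0.117
[ 0.56474783 -0.11866751  0.04267694] [ -1.29815253 -12.21163098  -2.82620107] [-1.98819144  0.22176636  0.01391645]
axis x here 0.5641911268972167
[[ 9.947e-01  2.700e-03  1.026e-01]
 [-1.026e-01 -5.000e-04  9.947e-01]
 [ 2.700e-03 -1.000e+00 -2.000e-04]]
```

```bash
python3 -m inch '[{"offset":[-0.0003,0,0.0015],"dr":[0,0,0]},{"offset":[0,0,0.0015],"dr":[0,0,0]},{"offset":[0,0,0.0015],"dr":[0,0,0]},{"offset":[0,0,0.0015],"dr":[0,0,0]},{"offset":[0,0,0.0015],"dr":[0,0,0]}]'
python3 -m inch '[{"offset":[0,0,0.0015],"dr":[0,0,0]},{"offset":[0,0,0.0015],"dr":[0,0,0]},{"offset":[0,0,0.0015],"dr":[0,0,0]},{"offset":[0,0,0.0015],"dr":[0,0,0]},{"offset":[0,0,0.0],"dr":[0,0,0]}]'
python3 -c "
from h import *
s=bot.sense();p=s['tool_pos'];print(p,s['contact_force'],s['wrist_torque']);print('axis x here',.5718+(p[1]+.0449)*.1026/.9947);print(Ro.from_rotvec(s['tool_rot']).as_matrix().round(4))"
```

```text
clock: 16.65
tool_pos: [0.5654, -0.1117, 0.0428]
tool_rot: [-1.57, 0.078, -0.083]
contact_force: [-1.8, -15.0, -2.3]
gripper_width: 0.114
clock: 17.15
tool_pos: [0.566, -0.1051, 0.0427]
tool_rot: [-1.57, 0.079, -0.083]
contact_force: [-0.7, -12.2, -1.9]
gripper_width: 0.115
[ 0.56595428 -0.10512135  0.04273966] [ -0.6539499 -12.1559933  -1.8743886] [-2.01743077  0.1325174  -0.04229582]
axis x here 0.5655883683056779
[[ 9.947e-01  2.900e-03  1.027e-01]
 [-1.027e-01 -4.000e-04  9.947e-01]
 [ 2.900e-03 -1.000e+00 -1.000e-04]]
```

```bash
python3 -m inch '[{"offset":[-0.0002,0,0.0015],"dr":[0,0,0]},{"offset":[0,0,0.0015],"dr":[0,0,0]},{"offset":[0,0,0.0015],"dr":[0,0,0]},{"offset":[0,0,0.0015],"dr":[0,0,0]},{"offset":[0,0,0.0015],"dr":[0,0,0]}]'
python3 -m inch '[{"offset":[0,0,0.0015],"dr":[0,0,0]},{"offset":[0,0,0.0015],"dr":[0,0,0]},{"offset":[0,0,0.0015],"dr":[0,0,0]},{"offset":[0,0,0.0015],"dr":[0,0,0]},{"offset":[0,0,0.0],"dr":[0,0,0]}]'
python3 -c "
from h import *
s=bot.sense();p=s['tool_pos'];print(p,s['contact_force'],s['wrist_torque']);print('axis x here',.5718+(p[1]+.0449)*.1026/.9947);print(Ro.from_rotvec(s['tool_rot']).as_matrix().round(4))
c=cam('top'); crop(c,'t9',230,190,130,100,6)"
```

```text
clock: 17.65
tool_pos: [0.5666, -0.0982, 0.0428]
tool_rot: [-1.57, 0.078, -0.083]
contact_force: [-1.1, -15.4, -1.0]
gripper_width: 0.112
clock: 18.15
tool_pos: [0.5671, -0.0915, 0.0427]
tool_rot: [-1.569, 0.079, -0.083]
contact_force: [-1.3, -10.6, -1.1]
gripper_width: 0.112
[ 0.56709784 -0.09145642  0.04273377] [ -1.34136009 -10.57208719  -1.11002046] [-1.80250703  0.1427257  -0.02365058]
axis x here 0.5669978600982188
[[ 9.947e-01  2.700e-03  1.027e-01]
 [-1.027e-01 -0.000e+00  9.947e-01]
 [ 2.700e-03 -1.000e+00  3.000e-04]]
```

View pics/t9.png

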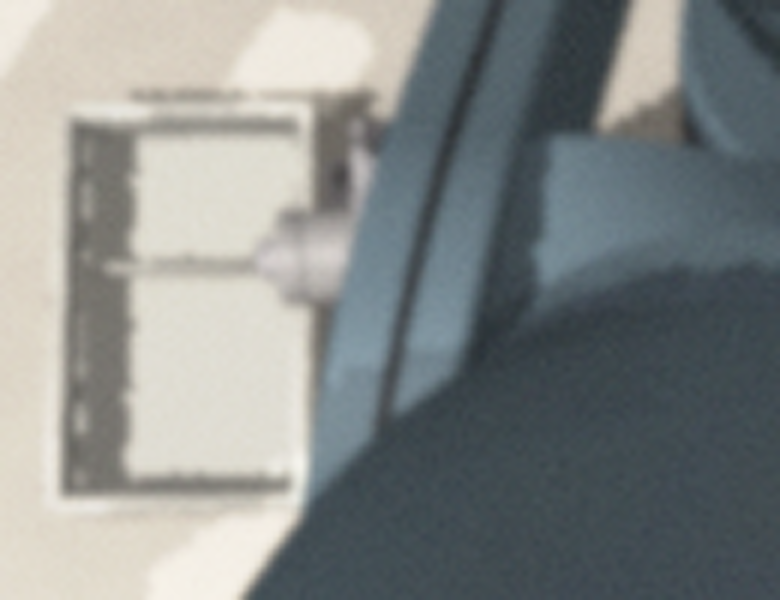

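```bash
python3 -m inch '[{"offset":[0,0,0.001],"dr":[0,0,0]},{"offset":[0,0,0.001],"dr":[0,0,0]},{"offset":[0,0,0.001],"dr":[0,0,0]},{"offset":[0,0,0.001],"dr":[0,0,0]},{"offset":[0,0,0],"dr":[0,0,0]}]'
python3 -m inch '[{"offset":[0,0,0.001],"dr":[0,0,0]},{"offset":[0,0,0.001],"dr":[0,0,0]},{"offset":[0,0,0.001],"dr":[0,0,0]},{"offset":[0,0,0.0],"dr":[0,0,0]}]'
python3 -m inch '[{"offset":[0,0,0.001],"dr":[0,0,0]},{"offset":[0,0,0.001],"dr":[0,0,0]},{"offset":[0,0,0.001],"dr":[0,0,0]},{"offset":[0,0,0.0],"dr":[0,0,0]}]'
python3 -c "
from h import *
s=bot.sense();p=s['tool_pos'];print(p,s['contact_force'],s['wrist_torque']);print('axis x here',.5718+(p[1]+.0449)*.1026/.9947);print(Ro.from_rotvec(s['tool_rot']).as_matrix().round(4))
c=cam('top'); crop(c,'t10',230,190,130,100,6)"
```

```text
clock: 18.7
tool_pos: [0.5668, -0.0836, 0.0421]
tool_rot: [-1.564, 0.08, -0.081]
contact_force: [1.4, -0.9, -2.2]
gripper_width: 0.112
clock: 19.1
tool_pos: [0.5671, -0.081, 0.0422]
tool_rot: [-1.564, 0.08, -0.081]
contact_force: [2.3, -2.1, -2.5]
gripper_width: 0.113
clock: 19.5
tool_pos: [0.5673, -0.078, 0.0422]
tool_rot: [-1.564, 0.08, -0.081]
contact_force: [2.1, 0.0, -1.9]
gripper_width: 0.116
[ 0.56733006 -0.07804221  0.04216056] [ 2.13173316  0.03150596 -1.94678672] [-0.51035118 -0.24723723 -0.12821646]
axis x here 0.5683814914193778
[[ 9.947e-01  8.000e-04  1.027e-01]
 [-1.027e-01  5.000e-03  9.947e-01]
 [ 3.000e-04 -1.000e+00  5.000e-03]]
```

View pics/t10.png

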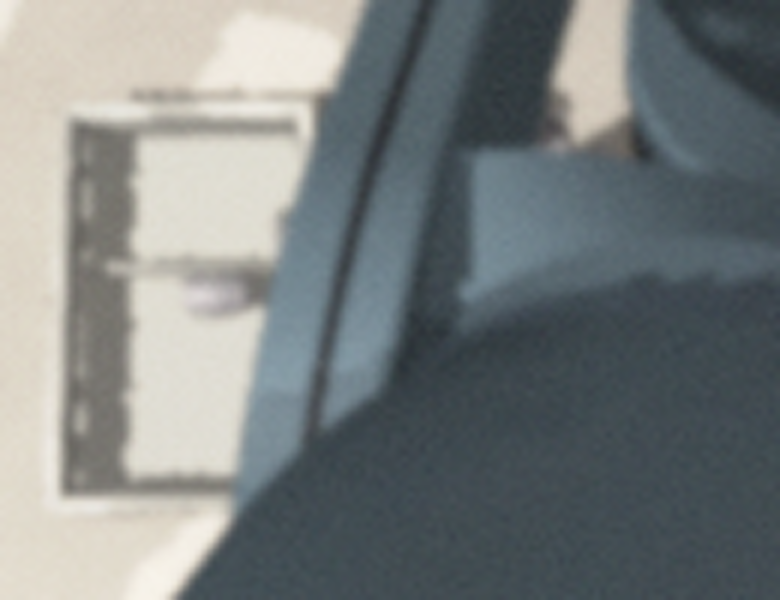

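```bash
python3 -m inch '[{"offset":[0.0008,-0.0002,0],"dr":[-0.005,0,0]},{"offset":[0,0,0],"dr":[0,0,0]},{"offset":[0,0,0],"dr":[0,0,0]}]'
python3 -c "
from h import *
s=bot.sense();p=s['tool_pos'];print(p,s['contact_force'],s['wrist_torque']);print('axis x here',.5718+(p[1]+.0449)*.1026/.9947);print(Ro.from_rotvec(s['tool_rot']).as_matrix().round(4))
c=cam('top'); print(unproj(c,(230+215/6,190+293/6),.009)); s=cam('side'); crop(s,'s10',200,180,160,120,5)"
```

```text
clock: 19.85
tool_pos: [0.5676, -0.0781, 0.0421]
tool_rot: [-1.569, 0.081, -0.08]
contact_force: [0.2, -1.6, -1.4]
gripper_width: 0.112
[ 0.56757232 -0.07811632  0.04214806] [ 0.2356509  -1.57930228 -1.42700693] [-0.1808363  -0.08615389 -0.06150231]
axis x here 0.5683738471930371
[[ 9.947e-01 -9.000e-04  1.026e-01]
 [-1.026e-01  2.000e-04  9.947e-01]
 [-9.000e-04 -1.000e+00  1.000e-04]]
[0.58522538 0.08155315 0.009     ]
```

View pics/s10.png

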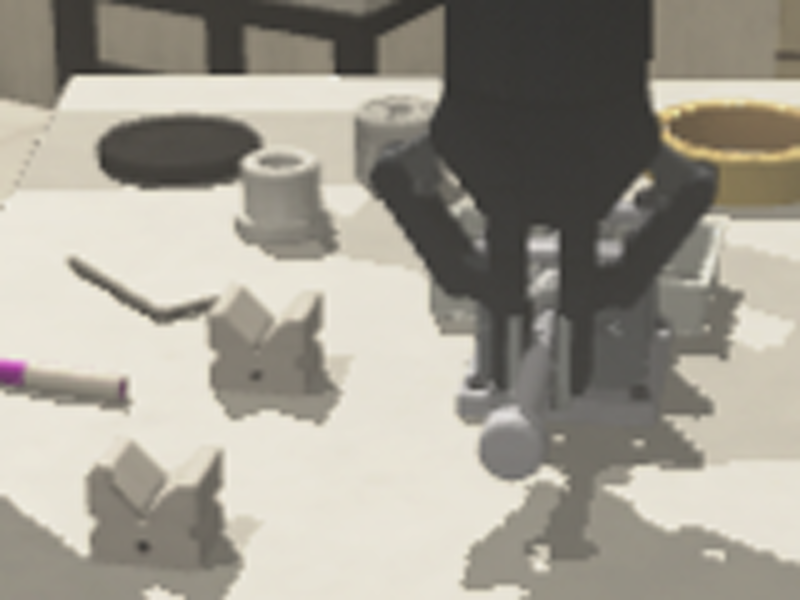

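```bash
python3 -m inch '[{"offset":[0.0004,0,-0.002],"dr":[0,0,0]},{"offset":[0,0,-0.004],"dr":[0,0,0]},{"offset":[0,0,-0.005],"dr":[0,0,0]},{"offset":[0,0,-0.005],"dr":[0,0,0]},{"offset":[0,0,-0.005],"dr":[0,0,0]}]'
python3 -m inch '[{"offset":[0,0,-0.006],"dr":[0,0,0]},{"offset":[0,0,-0.006],"dr":[0,0,0]},{"offset":[0,0,-0.006],"dr":[0,0,0]},{"offset":[0,0,-0.006],"dr":[0,0,0]},{"offset":[0,0,-0.006],"dr":[0,0,0]}]'
python3 -c "
from h import *
s=bot.sense();p=s['tool_pos'];print(p,s['contact_force'],s['wrist_torque']);print('axis x here',.5718+(p[1]+.0449)*.1026/.9947)"
```

```text
clock: 20.45
tool_pos: [0.5661, -0.0998, 0.0423]
tool_rot: [-1.569, 0.081, -0.081]
contact_force: [-0.3, -0.3, -2.3]
gripper_width: 0.114
clock: 20.95
tool_pos: [0.5631, -0.1296, 0.0423]
tool_rot: [-1.569, 0.081, -0.081]
contact_force: [-0.5, 0.8, -2.4]
gripper_width: 0.114
[ 0.56308448 -0.12958969  0.04233603] [-0.45333039  0.77938773 -2.43714997] [ 0.29351494 -0.03886171 -0.04919238]
axis x here 0.5630645395388032
```

```bash
python3 -m inch '[{"offset":[0,0,-0.007],"dr":[0,0,0]},{"offset":[0,0,-0.008],"dr":[0,0,0]},{"offset":[0,0,-0.008],"dr":[0,0,0]},{"offset":[0,0,-0.008],"dr":[0,0,0]},{"offset":[0,0,-0.008],"dr":[0,0,0]}]'
python3 -m inch '[{"offset":[0,0,-0.009],"dr":[0,0,0]},{"offset":[0,0,-0.01],"dr":[0,0,0]},{"offset":[0,0,-0.01],"dr":[0,0,0]},{"offset":[0,0,-0.01],"dr":[0,0,0]},{"offset":[0,0,0],"dr":[0,0,0]}]'
python3 -c "
from plan import *
s=bot.sense();p=s['tool_pos'];print(p,s['contact_force'],s['wrist_torque']);plan([.555,-.209,.10],1.468,3)"
```

```text
clock: 21.45
tool_pos: [0.559, -0.1685, 0.0423]
tool_rot: [-1.569, 0.081, -0.081]
contact_force: [0.5, -0.2, -2.6]
gripper_width: 0.117
clock: 21.95
tool_pos: [0.5551, -0.2083, 0.0424]
tool_rot: [-1.57, 0.082, -0.082]
contact_force: [-0.1, -0.1, -2.1]
gripper_width: 0.109
[ 0.55512988 -0.20834311  0.04237445] [-0.13051153 -0.14785124 -2.12965133] [-0.01881969  0.02832777  0.00513227]
|step| 0.019209814080038537 deg 0.03564358080592208
[{"offset": [-0.0, -0.0192, -0.0002], "dr": [0.0002, -0.0006, 0.0002]}, {"offset": [-0.0, -0.0192, -0.0002], "dr": [0.0002, -0.0006, 0.0002]}, {"offset": [-0.0, -0.0192, -0.0002], "dr": [0.0002, -0.0006, 0.0002]}]
```

```bash
python3 -m inch '[{"offset":[0,-0.019,0],"dr":[0,0,0]},{"offset":[0,-0.019,0],"dr":[0,0,0]},{"offset":[0,-0.018,0],"dr":[0,0,0]},{"offset":[0,0,0],"dr":[0,0,0]},{"offset":[0,0,0],"dr":[0,0,0]}]'
python3 -c "
from plan import *
plan([.4388,-.1033,.10],1.4359,5)"
```

```text
clock: 22.45
tool_pos: [0.5551, -0.2064, 0.0982]
tool_rot: [-1.569, 0.08, -0.081]
contact_force: [0.3, 0.1, -1.6]
gripper_width: 0.115
|step| 0.031081851025154653 deg 0.36717636648493013
[{"offset": [-0.0253, -0.0004, 0.0181], "dr": [0.0, 0.0064, 0.0001]}, {"offset": [-0.0254, -0.0004, 0.018], "dr": [0.0, 0.0064, 0.0001]}, {"offset": [-0.0255, -0.0004, 0.0178], "dr": [0.0, 0.0064, 0.0001]}, {"offset": [-0.0256, -0.0004, 0.0176], "dr": [0.0, 0.0064, 0.0001]}, {"offset": [-0.0257, -0.0004, 0.0175], "dr": [0.0, 0.0064, 0.0001]}]
```

```bash
python3 -m inch '[{"offset":[-0.025,0,0.018],"dr":[0,0.006,0]},{"offset":[-0.025,0,0.018],"dr":[0,0.007,0]},{"offset":[-0.026,0,0.018],"dr":[0,0.006,0]},{"offset":[-0.026,0,0.018],"dr":[0,0.007,0]},{"offset":[-0.026,0,0.017],"dr":[0,0.006,0]}]'
python3 -m inch '[{"offset":[0,0,0],"dr":[0,0,0]},{"offset":[0,0,0],"dr":[0,0,0]},{"offset":[0,0,0],"dr":[0,0,0]},{"offset":[0,0,0],"dr":[0,0,0]},{"offset":[0,0,0],"dr":[0,0,0]}]'
python3 - <<'E'
from plan import *
import pickle
s=bot.sense();print(s["tool_pos"],s["tool_rot"])
c=cam("wrist"); pickle.dump(c,open("w11.pkl","wb")); cv2.imwrite("pics/w11.png",c["im"])
c=cam("top"); crop(c,"t11",230,190,220,150,3.6)
c=cam("side"); crop(c,"s11",140,150,240,150,3.3)
plan([.4388,-.1033,.045],1.4359,3)
E
```

```text
clock: 22.95
tool_pos: [0.4363, -0.102, 0.097]
tool_rot: [-1.567, 0.108, -0.104]
contact_force: [-0.0, 0.2, -1.9]
gripper_width: 0.117
clock: 23.45
tool_pos: [0.4388, -0.1039, 0.0981]
tool_rot: [-1.568, 0.106, -0.106]
contact_force: [0.6, 0.5, -2.6]
gripper_width: 0.112
[ 0.43875818 -0.10390934  0.09811866] [-1.56820224  0.1063376  -0.10633459]
|step| 0.01773090302102149 deg 0.007977144073556052
[{"offset": [0.0001, 0.0177, 0.0001], "dr": [-0.0, -0.0001, -0.0]}, {"offset": [0.0001, 0.0177, 0.0001], "dr": [-0.0, -0.0001, -0.0]}, {"offset": [0.0001, 0.0177, 0.0001], "dr": [-0.0, -0.0001, -0.0]}]
```

View pics/w11.png

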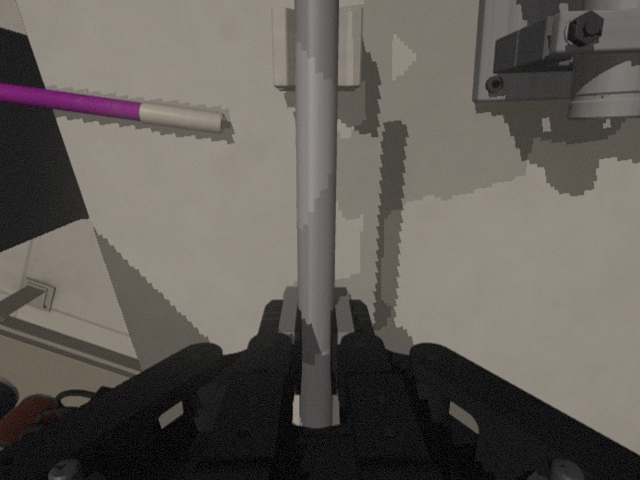

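View pics/t11.png

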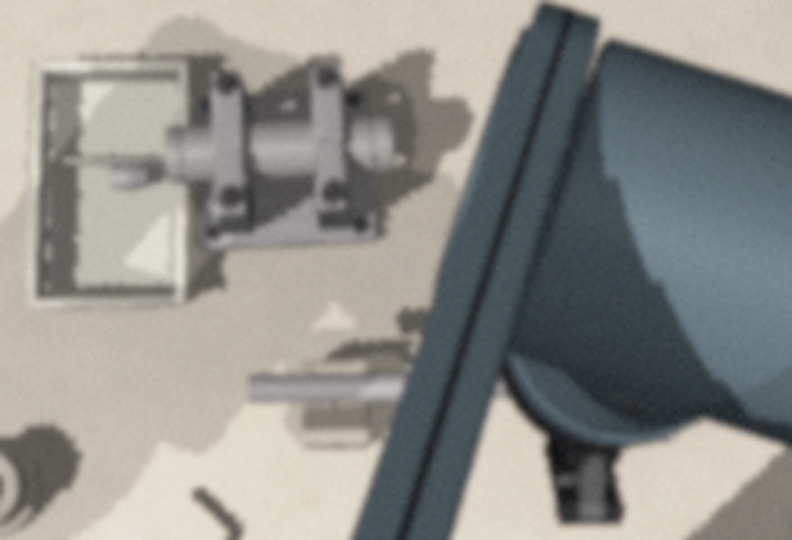

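View pics/s11.png

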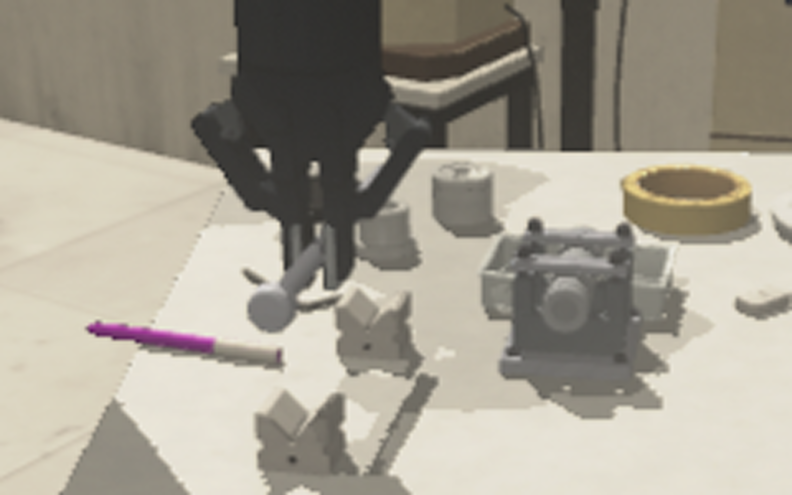

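```bash
python3 -m inch '[{"offset":[0,0.02,0.0005],"dr":[0,0,0]},{"offset":[0,0.02,0],"dr":[0,0,0]},{"offset":[0,0.018,0],"dr":[0,0,0]},{"offset":[0,0,0],"dr":[0,0,0]},{"offset":[0,0,0],"dr":[0,0,0]}]'
python3 -m inch '[{"offset":[0,0,0],"dr":[0,0,0]},{"offset":[0,0,0],"dr":[0,0,0]},{"offset":[0,0,0],"dr":[0,0,0]}]'
python3 - <<'E'
from plan import *
s=bot.sense();print(s["tool_pos"],s["tool_rot"])
plan([.4388,-.1033,.027],1.4359,3)
E
```

```text
clock: 24.1
tool_pos: [0.4383, -0.1029, 0.0404]
tool_rot: [-1.568, 0.107, -0.105]
contact_force: [0.2, 0.0, -2.2]
gripper_width: 0.115
clock: 24.4
tool_pos: [0.4388, -0.1031, 0.0411]
tool_rot: [-1.569, 0.105, -0.107]
contact_force: [-0.4, 0.6, -3.4]
gripper_width: 0.118
[ 0.4388387  -0.10314916  0.04105724] [-1.56883505  0.10481918 -0.10716739]
|step| 0.0046860325761653825 deg 0.031052710904332075
[{"offset": [-0.0, 0.0047, -0.0], "dr": [0.0002, -0.0, 0.0005]}, {"offset": [-0.0, 0.0047, -0.0], "dr": [0.0002, -0.0, 0.0005]}, {"offset": [-0.0, 0.0047, -0.0001], "dr": [0.0002, -0.0, 0.0005]}]
```

```bash
python3 -m inch '[{"offset":[0,0.005,0],"dr":[0,0,0]},{"offset":[0,0.005,0],"dr":[0,0,0]},{"offset":[0,0.003,0],"dr":[0,0,0]},{"offset":[0,0,0],"dr":[0,0,0]},{"offset":[0,0,0],"dr":[0,0,0]}]'
python3 -m inch '[{"offset":[0,0.0015,0],"dr":[0,0,0]},{"offset":[0,0,0],"dr":[0,0,0]},{"offset":[0,0,0],"dr":[0,0,0]}]'
python3 -m inch '[{"offset":[0,0.001,0],"dr":[0,0,0]},{"offset":[0,0,0],"dr":[0,0,0]},{"offset":[0,0,0],"dr":[0,0,0]}]'
python3 - <<'E'
from plan import *
s=bot.sense();print(s["tool_pos"],s["contact_force"],s["wrist_torque"])
E
```

```text
clock: 24.9
tool_pos: [0.4382, -0.1028, 0.0271]
tool_rot: [-1.568, 0.106, -0.106]
contact_force: [-0.0, 0.2, -2.4]
gripper_width: 0.113
clock: 25.2
tool_pos: [0.4384, -0.1029, 0.0258]
tool_rot: [-1.568, 0.106, -0.106]
contact_force: [0.2, 0.1, -3.0]
gripper_width: 0.11
clock: 25.5
tool_pos: [0.4386, -0.103, 0.0249]
tool_rot: [-1.568, 0.106, -0.107]
contact_force: [1.3, 0.7, -1.5]
gripper_width: 0.112
[ 0.43859908 -0.10301386  0.02494818] [ 1.34464969  0.67865442 -1.48649527] [ 0.09071788 -0.16973839 -0.01806302]
```

```bash
python3 -m inch '[{"offset":[0,0.0007,0],"dr":[0,0,0]},{"offset":[0,0,0],"dr":[0,0,0]},{"offset":[0,0,0],"dr":[0,0,0]}]' 0 40
python3 -m inch '[{"offset":[0,0,0],"dr":[0,0,0]},{"offset":[0,0,0],"dr":[0,0,0]},{"offset":[0,0,0],"dr":[0,0,0]},{"offset":[0,0,0],"dr":[0,0,0]}]' 0.02 20
python3 -m inch '[{"offset":[0,0,0],"dr":[0,0,0]},{"offset":[0,0,0],"dr":[0,0,0]},{"offset":[0,0,0],"dr":[0,0,0]},{"offset":[0,0,0],"dr":[0,0,0]}]' 0.05 20
python3 - <<'E'
from plan import *
s=bot.sense();print(s["tool_pos"],s["contact_force"])
c=cam("wrist"); cv2.imwrite("pics/w12.png",c["im"])
E
```

```text
clock: 25.8
tool_pos: [0.4389, -0.1032, 0.0245]
tool_rot: [-1.569, 0.105, -0.107]
contact_force: [1.3, -0.6, 3.0]
gripper_width: 0.114
clock: 26.2
tool_pos: [0.438, -0.1028, 0.0239]
tool_rot: [-1.568, 0.106, -0.106]
contact_force: [-0.6, -0.2, -0.2]
gripper_width: 0.232
clock: 26.6
tool_pos: [0.4383, -0.1029, 0.0241]
tool_rot: [-1.568, 0.106, -0.106]
contact_force: [-0.3, 0.4, 0.1]
gripper_width: 0.583
[ 0.4382881  -0.10288991  0.02410703] [-0.25894783  0.35303284  0.13720137]
```

View pics/w12.png

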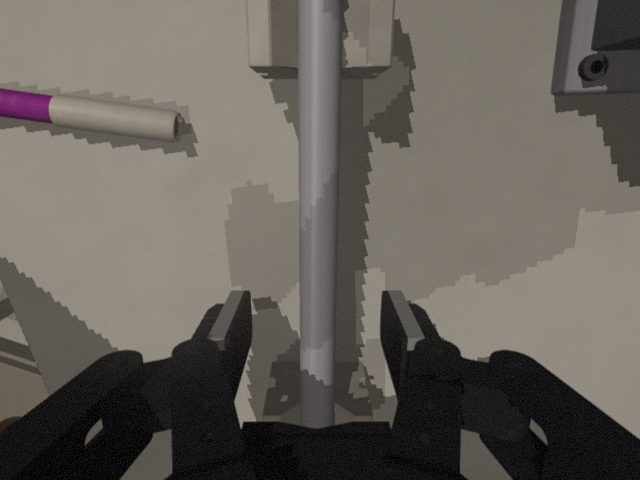

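Matches the pre-grip picture (rod at columns 300–338, block at 250–393). Retreat upward and check.

```bash
python3 -m inch '[{"offset":[0,-0.02,0],"dr":[0,0,0]},{"offset":[0,-0.04,0],"dr":[0,0,0]},{"offset":[0,-0.045,0],"dr":[0,0,0]},{"offset":[0,-0.045,0],"dr":[0,0,0]},{"offset":[0,-0.045,0],"dr":[0,0,0]}]'
python3 -m inch '[{"offset":[0.02,0,0.01],"dr":[0,0,0]},{"offset":[0.02,0,0.01],"dr":[0,0,0]},{"offset":[0,0,0],"dr":[0,0,0]},{"offset":[0,0,0],"dr":[0,0,0]},{"offset":[0,0,0],"dr":[0,0,0]}]'
python3 -m inch '[{"offset":[0,0,0],"dr":[0,0,0]},{"offset":[0,0,0],"dr":[0,0,0]},{"offset":[0,0,0],"dr":[0,0,0]}]'
python3 - <<'E'
from plan import *
import pickle
c=cam("wrist"); pickle.dump(c,open("w13.pkl","wb")); cv2.imwrite("pics/w13.png",c["im"])
c=cam("side"); crop(c,"s13",160,190,220,140,3.6)
E
```

```text
clock: 27.15
tool_pos: [0.4379, -0.1027, 0.221]
tool_rot: [-1.568, 0.106, -0.106]
contact_force: [0.7, 0.2, -1.0]
gripper_width: 0.585
clock: 27.65
tool_pos: [0.4795, -0.0884, 0.2185]
tool_rot: [-1.568, 0.107, -0.104]
contact_force: [0.8, -0.4, -0.3]
gripper_width: 0.585
clock: 27.95
tool_pos: [0.4803, -0.0886, 0.2191]
tool_rot: [-1.568, 0.106, -0.106]
contact_force: [0.6, 0.6, 0.3]
gripper_width: 0.586
```

View pics/w13.png

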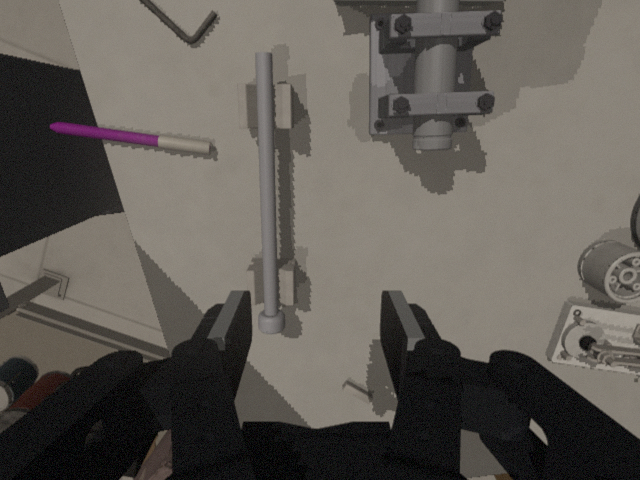

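View pics/s13.png

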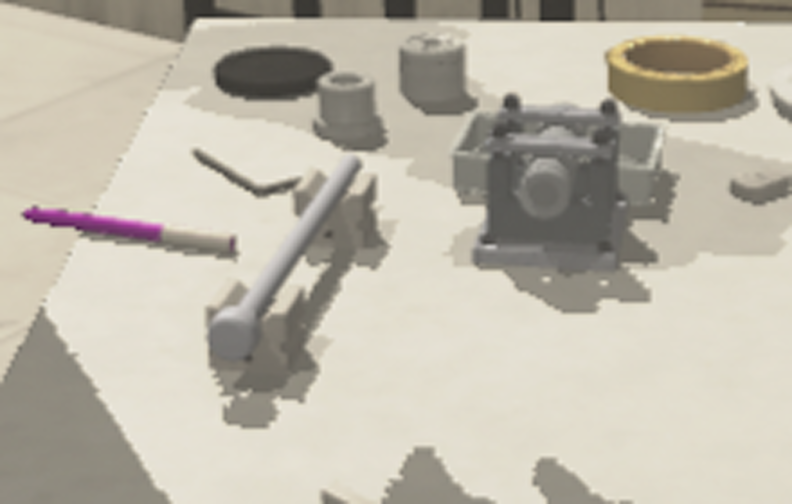

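```bash
python3 -m inch '[{"offset":[0.025,0,0.04],"dr":[0,0,0]},{"offset":[0.025,0,0.04],"dr":[0,0,0]},{"offset":[0,0,0.02],"dr":[0,0,0]},{"offset":[0,0,0],"dr":[0,0,0]},{"offset":[0,0,0],"dr":[0,0,0]}]'
python3 -m inch '[{"offset":[0,0,0],"dr":[0,0,0]},{"offset":[0,0,0],"dr":[0,0,0]},{"offset":[0,0,0],"dr":[0,0,0]}]'
python3 - <<'E'
from plan import *
import pickle
c=cam("wrist"); pickle.dump(c,open("w14.pkl","wb")); cv2.imwrite("pics/w14.png",c["im"])
E
```

```text
clock: 28.55
tool_pos: [0.5434, 0.004, 0.2189]
tool_rot: [-1.569, 0.105, -0.104]
contact_force: [-0.3, -0.1, 0.8]
gripper_width: 0.59
clock: 28.85
tool_pos: [0.5434, 0.003, 0.2192]
tool_rot: [-1.568, 0.107, -0.107]
contact_force: [0.1, 0.1, 0.1]
gripper_width: 0.583
```

View pics/w14.png

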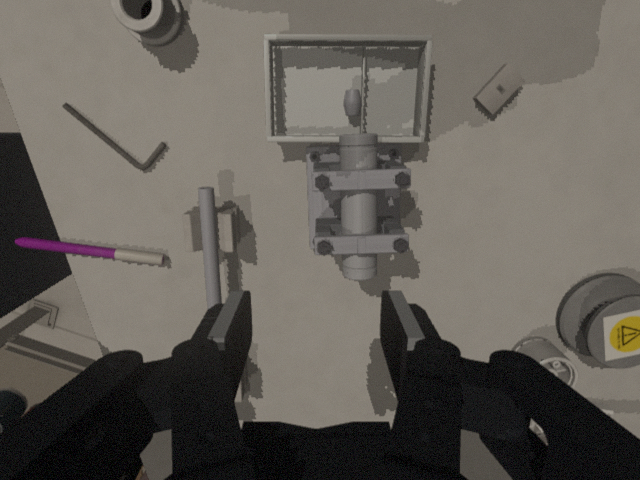

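```bash
python3 - <<'E'
from h import *
import pickle
c=pickle.load(open("w14.pkl","rb"))
print("slug",unproj(c,(352,102),.009),"tray",np.mean([unproj(c,u,.026) for u in [(266,38),(431,38),(267,141),(429,141)]],0))
print(bot.hand_in())
E
```

```text
slug [0.58391157 0.08486757 0.009     ] tray [0.58036482 0.09244933 0.026     ]
the job is handed in; nothing more can be done
None
```

The slug is out of the sleeve and lying in the tray, and the drift is back in both V-blocks. I handed the job in at about 29 s of the 72 s allowed; it returned no verdict.

- **Push:** I gripped the drift near its balance point, lined it up with the sleeve using the wrist camera, and it entered the mouth without touching. It met the slug about 58 mm in. Pushing took 11–15 N, and the wrist force never went above about 16 N. The slug dropped with the drift tip about 54 mm past the fixture's middle. The drift then came out with only sensor-noise force.
- **Drift check:** after I let go, the wrist and side pictures matched the starting ones for the drift, both V-blocks, the fixture and the bystanders I could see.
- **Slug check:** the last wrist picture shows the slug about 8 mm from the tray's middle, well inside the walls. The tray also measured about where it stood at the start, within the few millimetres the cameras can resolve.

No check failed. The gripper read about 9 mm across the 12.5 mm rod, but the drift showed no sign of slipping. While pushing, the arm flexed by about 1 mm and 0.006 rad, and I corrected for that as it went.

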